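# Stack the lacquered plates on the carrier and raise its handle

### The arm

A 6-joint arm with a two-finger parallel gripper is mounted at the origin on the work surface. World frame = base frame: x ahead of the robot, y to its left, z up, the work surface at z = 0. Lengths are in mm, angles in rad, forces in N, time in s.
With the tool pointing down it reaches from about 350 to 875 mm from the base axis. Payload 4.2 kg.
Tool frame: the origin (TCP) lies on the mounting face of the last link; the fingertips stand 173 mm ahead of it and the grasp point (between the pads) lies 155 mm ahead of it; z points along the fingers, y is the direction in which the jaws open and shut (so a half turn about z gives the same grasp; the last joint's range is limited). The gripper opens to 85 mm and grips with 20 to 120 N. Pads are 22 mm wide; open, the fingers measure 114 mm over their backs; the gripper's body (76 mm by 85 mm) begins 54 mm behind the grasp point. The pads swing forward as they close: fully open they stand 13 mm farther back than shut.
Start: joints at [-0.941, 0.385, 0.008, 0, -1.194, -0.259], TCP at [226.49, -582.497, 404.712] pointing down, gripper open.
Joint ranges: [-3.14, 3.14], [-1.21, 2.06], [-1.07, 1.41], [-3.16, 2.05], [-2.99, -0.16], [-3.1, 3.1]. Speed limits (rad/s): [2.79, 2.79, 3.14, 3.14, 3.14, 3.14].

### API

Orientations are given as a unit quaternion [x, y, z, w].
In Python, from bench import arm gives the robot as it stands. The module is installed in compiled form; this text tells all that it offers.
- The arm moves only by the tool play_rows, never from a script. Its argument "moves" is a list of rows, each a list of 3 entries, a list of its own where there are three numbers: the shift along the world's x, y, z in units of 30 cm (1.0 is 30 cm), then the turn about the world's z in units of 30 degrees (1.0 is 30 degrees), then the gripper's target within -1 to 1 (shut at 1, half-way at 0, fully open at -1). In form: [[[x, y, z], turn, jaw], ...]. A call has 1 to 12 rows; each row is the pose to reach, as a shift and turn from the pose measured when the call began; what a row does not reach only later rows make up. A row lasts 1/8 s, in which the tool goes at most 62.5 mm and 10.7 degrees, less where a joint would pass 70% of its speed; a pose out of reach is approached as far as the arm can. A call with a number of a shift or a turn outside -1 to 1 is refused whole. A call with a gripper value outside its range is refused whole. The fingers move at their own pace and stop on an object; the grip force is fixed at half the most. Time passes only in rows, so rows that repeat a pose let the fingers close. It gives the time, the measured TCP pose, the force and the opening at its end, in the units of the state.
- arm.read_state(): the state, without advancing time (a new reading comes with each control period).
- arm.get_image(name): name is "side" or "top"; returns a dict with "pixels" (480x640x3 uint8, red, green, blue), "vfov" (degrees; the focal length in pixels is half the picture's height over the tangent of half this angle, whatever the lens; pixels are square), "cx", "cy" (the principal point, pixels), "xyz" and "rotation" of the camera in the world. Camera axes: x right, y up, looking along -z (the intrinsics and any distortion apply to the point x, -y, -z); pixel columns grow to the right and rows downward; lengths in mm; the calibration is good to about 2 mm. A picture is of the moment at which its call begins. There is no depth.
- arm.job_done(): hands the job in, once; it reports no verdict.
Trained networks look in a picture, given as the dict that the camera call returned (one of the last four; its "shot" number tells which), for a name from the list of things; names that differ only in an ending like _2 or _b are one class to them, and where a whole thing is asked for, a point or a joint stands for the part that bears it (a point fixed in the world has none). Each returns a list of dicts, best first, with "conf" (0 to 1); they miss things now and then, are a little off and sometimes report something else, mostly with a low value. They report only what shows in the picture. A call takes as long as a camera call. They do not tell look-alikes from the thing itself.
- arm.look_for(name, picture): "centre" ([x, y, z] in mm, in world coordinates, good to about 4 mm: the middle of the surface that is visible of it).
The state is a dict: "clock": time; "joints": joint angles; "joint_vel": joint speeds; "joint_efforts": joint torques, N m; "position": TCP position; "ee_rot": TCP orientation; "contact_force": force on the tool from outside, world axes, zero at the start; "wrist_torque": the same for the moment, N m; "gripper_width": finger opening in mm.
Only numpy, scipy, OpenCV 4.12 (cv2) and the standard library are available. Lean on these libraries where they do the work, as an engineer would, in place of code of your own. Each camera call takes 0.05 s, during which the arm holds its last target.

### The job

The carrier already holds one red lacquered plate: lower the blue spacer plate over the carrier's four posts until it lies flat on that red plate, then lower the other red plate over the posts until it lies flat on the spacer. Lower both plates gently instead of letting them drop down the posts, and never let the two red plates touch each other. Then swing the carrier's carry handle up until it has clicked past its spring balls and stands fully upright; leave the mixing cup, spray bottle, sander and small red pot where they are.

Things in the scene. Friction and masses are not known exactly. Their poses are not given: they have to be found in the camera images.
- carrier: Grey steel carrier, held by corner strips so that it does not shift: base 150 mm (its x) by 270 mm (its y), 17 mm high. Origin: middle of the underside, at bench height; z up, only its yaw varies. End cheeks 6 mm thick at y = +-112 mm rise to z = 95 mm; the 180 mm long plates fit between them, long side along y, either way round. Handle folded to its -x side.
- stack_axis (a point): Middle between the carrier's four posts, at the top of their white bushes, 40 mm above the carrier's origin. Posts at x = +-18, y = +-70 mm: bush 18 mm thick, above it a steel pin 8 mm thick that starts to taper 40 mm above this point and ends 50 mm above it. The loaded red plate fills 0 to 8 mm above this point; the spacer belongs at 8 to 20, the next red plate at 20 to 28 mm.
- spacer_mid (a point): Centre (half-way up) of the loose blue plastic spacer plate lying flat on the bench: 58 mm (its x) by 180 mm (its y), 12 mm thick, 0.12 kg, narrowed by finger notches to 40 mm in x over the middle 80 mm of its length (grasp there). Four through holes 10.5 mm across at x = +-18, y = +-70 mm. Same either way round.
- red_plate_mid (a point): Centre (half-way up) of the loose red lacquered aluminium plate lying flat on the bench: 58 mm (its x) by 180 mm (its y), 8 mm thick, 0.19 kg, straight long sides (grasp across the 58 mm at the middle). Four through holes 10.5 mm across at x = +-18, y = +-70 mm, two slots 20 by 34 mm at x = 0, y = +-38 mm. Same either way round.
- loaded_plate_mid (a point): Centre (half-way up) of the identical red plate that already lies on the carrier's posts and stays there
- handle (a joint): Carry handle, a bail hinged along the carrier's y axis at x = 0, z = 35 mm. Rad: 0 = folded to -x, legs 0.349 rad above level; grows as it rises; 1.222 = upright at its stop. The hinge is stiff: about 4 N square to the legs at the bar moves it, and it stays where it is left. From 0.75 on the legs ride over spring balls (up to some 6 N); past 1.18 they snap behind them and are held at 1.2 or more.
- handle_grip (a point): Middle of the handle's cross bar, 150 mm from the hinge axis: black rubber grip 20 mm thick, 110 mm long, along the carrier's y (10 mm bare rod beyond it, flat legs at y = +-119 mm). Its axes turn with the handle. Pinch it from above, or push it from outside (-x side) with shut fingers; rise along its arc: the rubber grips, so a level push jams while it lies low.
- mix_cup_mid (a point): Middle of the pale plastic mixing cup, 96 mm across, 135 mm tall, standing on the bench; leave it
- touch_up_pot_mid (a point): Middle of the small red pot with a black cap, 38 mm across, 52 mm tall; leave it
- sander_mid (a point): Middle of the sander (black pad 128 mm across, red top), 109 mm tall, standing on its pad; leave it
- spray_bottle_mid (a point): A point on the axis, 100 mm up, of the white spray bottle, 76 mm across, 211 mm tall; leave it
Things that resemble listed ones, but are neither listed nor needed, are in the scene too. What is shaped like the part that bears loaded_plate_mid but green is not meant. There is more than one size of the part that bears spacer_mid; the job needs the smaller.

How it is judged:
By the outcome, as a careful person would: the job done as asked, in the order asked, and still so for the second after the job is handed in, with the robot touching nothing.
It also fails if it takes over 64 s, if anything falls off the work surface, if the arm or the gripper's body presses on something with over 40 N, if the wrist force passes 120 N, or if a joint passes its speed limit or range.

## Working session

There is one attempt and no reset: what is moved stays moved. The work goes in short steps, Python scripts to look and compute and a tool call to move; the robot and the scene stay as the last step left them, time stands still between calls to the robot, and variables do not carry over. Pictures are saved under pics/ and viewed, and the job is handed in when it is done.

Besides the shell and the picture viewer there is one more tool, called after "Emit:" as name(argument=value, ...), one argument or row to a line, values as JSON. play_rows: Moves the arm, as the interface text tells. Shifts and turns lie within -1 to 1; 1 stands for 30 cm of shift or 30 degrees of turn. Its arguments: {"type":"object","properties":{"moves":{"type":"array"}},"required":["moves"]}

```bash
ls; mkdir -p pics; cat > h.py <<'E'
from bench import arm
import numpy as np, cv2
def snap(name,tag):
    p=arm.get_image(name); cv2.imwrite(f'pics/{tag}.png',p['pixels'][:,:,::-1]); return p
E
python3 - <<'E'
from h import *
for n in ['side','top']:
    p=snap(n,n+'0'); print({k:v for k,v in p.items() if k!='pixels'})
    for t in ['carrier','spacer_mid','red_plate_mid','loaded_plate_mid','handle','handle_grip','stack_axis','mix_cup_mid','touch_up_pot_mid','sander_mid','spray_bottle_mid']:
        try: print(t,[(np.round(d['centre']).tolist(),round(d['conf'],2)) for d in arm.look_for(t,p)])
        except Exception as e: print(t,e)
print(arm.read_state())
E
```

```text
pics
{'vfov': 56.99077171787011, 'cx': 324.0842087152251, 'cy': 240.4996924638854, 'xyz': array([221.43965892, 763.68276911, 624.62310932]), 'rotation': array([-0.1009968 ,  0.47480936,  0.85674925, -0.1741736 ]), 'shot': 1}
carrier [([586.0, -71.0, 18.0], 0.78), ([371.0, -399.0, 49.0], 0.21)]
spacer_mid [([274.0, 220.0, 18.0], 0.76), ([477.0, 279.0, 12.0], 0.69), ([366.0, 14.0, 32.0], 0.17)]
red_plate_mid [([631.0, 251.0, 7.0], 0.56)]
loaded_plate_mid [([292.0, -176.0, 4.0], 0.91), ([621.0, -155.0, 45.0], 0.89), ([852.0, -63.0, 9.0], 0.77)]
handle [([507.0, -115.0, 84.0], 0.79)]
handle_grip [([512.0, -118.0, 83.0], 0.84)]
stack_axis [([583.0, -73.0, 16.0], 0.81)]
mix_cup_mid [([533.0, 482.0, 95.0], 0.74), ([372.0, -397.0, 47.0], 0.55)]
touch_up_pot_mid [([366.0, 12.0, 30.0], 0.56)]
sander_mid [([373.0, -397.0, 49.0], 0.83)]
spray_bottle_mid [([569.0, -425.0, 118.0], 0.61), ([376.0, -398.0, 48.0], 0.23)]
{'vfov': 57.495104863620554, 'cx': 319.9962185986873, 'cy': 240.30160541210222, 'xyz': array([4.88428379e+02, 5.44475749e-01, 1.21012275e+03]), 'rotation': array([-0.02316472,  0.027
[... 672 characters left out ...]
: array([-9.41442636e-01,  3.84702678e-01,  7.97639510e-03, -1.66597709e-05,
       -1.19400343e+00, -2.58610840e-01]), 'joint_vel': array([-3.66755615e-04,  4.29083076e-05, -1.08461915e-03, -4.99707765e-04,
       -7.90516617e-04, -2.11804771e-04]), 'joint_efforts': array([-9.75695111e-04, -3.92097008e+01,  1.88619393e+01,  4.19071376e+00,
       -4.29595266e-04, -8.01493911e-06]), 'position': array([ 226.47879002, -582.52177458,  404.73794655]), 'ee_rot': array([-1.84308596e-01,  9.82868425e-01, -2.67494420e-05,  2.13007114e-05]), 'contact_force': array([ 0.06788342, -0.66409992, -0.7362641 ]), 'wrist_torque': array([0.05844155, 0.00360127, 0.01504792]), 'gripper_width': 85.24816719133486}
```

View pics.

View pics/side0.png

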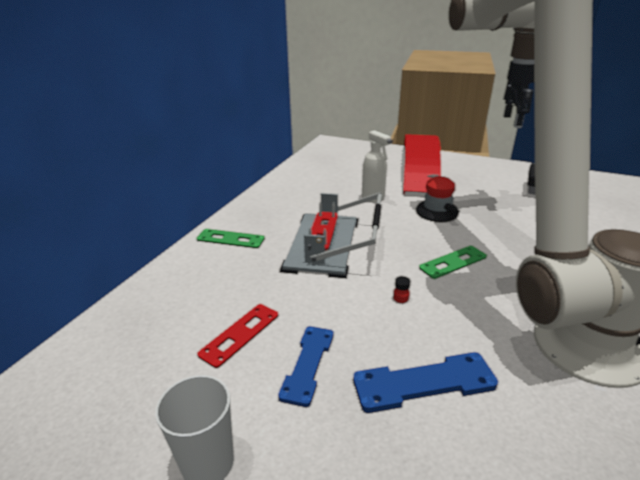

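View pics/top0.png

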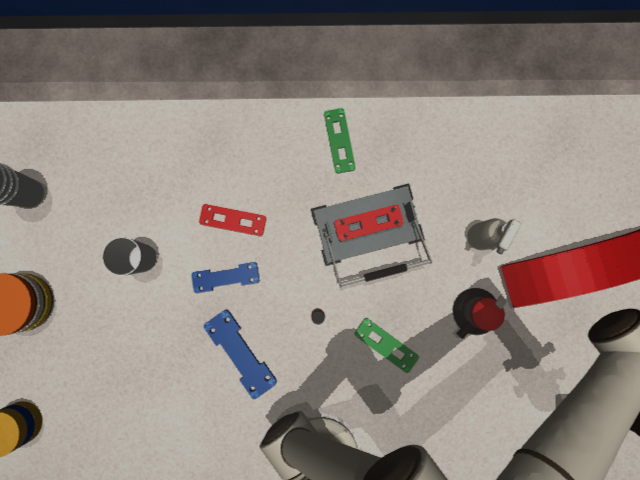

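```bash
cat >> h.py <<'E'
from scipy.spatial.transform import Rotation as R
import pickle
CAM={'side':dict(vfov=56.99077171787011,cx=324.0842087152251,cy=240.4996924638854,xyz=[221.43965892,763.68276911,624.62310932],rotation=[-0.1009968,0.47480936,0.85674925,-0.1741736]),
'top':dict(vfov=57.495104863620554,cx=319.9962185986873,cy=240.30160541210222,xyz=[488.428379,.544475749,1210.12275],rotation=[-0.02316472,0.02796457,0.71136251,-0.70188657])}
def proj(c,P,k=(0,0),dr=(0,0,0),dt=(0,0,0)):
    c=CAM[c]; P=np.atleast_2d(P).astype(float)
    q=R.from_quat(c['rotation']); q=q*R.from_rotvec(dr)
    v=q.inv().apply(P-np.array(c['xyz'])-np.array(dt)); x=v[:,0]/-v[:,2]; y=-v[:,1]/-v[:,2]
    f=240/np.tan(np.radians(c['vfov'])/2); r2=x*x+y*y; s=1+k[0]*r2+k[1]*r2*r2
    return np.c_[c['cx']+f*x*s, c['cy']+f*y*s]
E
python3 - <<'E'
from h import *
for c in CAM:
    print(c,proj(c,[[0,0,0],[226.5,-582.5,404.7],[226.5,-582.5,231.7],[594,-140,17],[477,255,12],[477,279,12],[369,0,52]]).round(0).tolist())
E
python3 - <<'E'
import cv2
for n,b in [('side',(180,170,520,420)),('top',(180,170,520,410))]:
    im=cv2.imread(f'pics/{n}0.png'); x0,y0,x1,y1=b
    cv2.imwrite(f'pics/{n}0z.png',cv2.resize(im[y0:y1,x0:x1],None,fx=2.3,fy=2.3,interpolation=cv2.INTER_CUBIC))
E
```

```text
side [[589.0, 346.0], [524.0, 62.0], [510.0, 126.0], [331.0, 240.0], [308.0, 361.0], [302.0, 370.0], [403.0, 279.0]]
top [[320.0, 455.0], [643.0, 413.0], [584.0, 388.0], [368.0, 233.0], [224.0, 277.0], [215.0, 278.0], [318.0, 318.0]]
```

View pics/side0z.png

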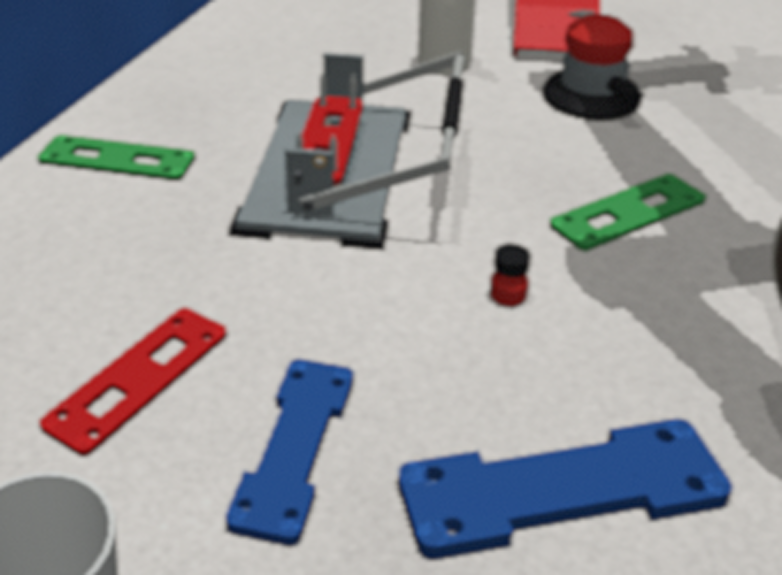

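View pics/top0z.png

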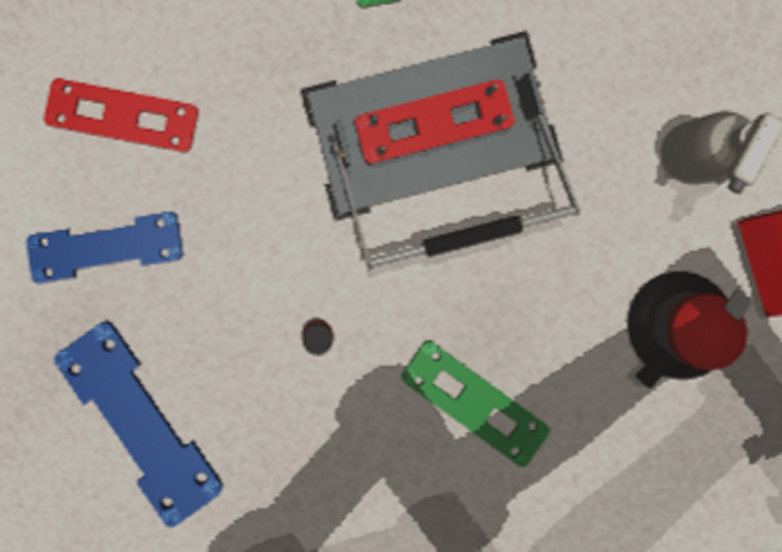

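```bash
cat >> h.py <<'E'
from scipy.optimize import least_squares
S=8
def rect(a,b,ox=0,oy=0): return np.array([[ox-a,oy-b],[ox+a,oy-b],[ox+a,oy+b],[ox-a,oy+b]],float)
def circ(r,ox,oy,n=20):
    t=np.arange(n)*2*np.pi/n; return np.c_[ox+r*np.cos(t),oy+r*np.sin(t)]
HOL=[circ(5.25,sx*18,sy*70) for sx in(-1,1) for sy in(-1,1)]
SP=dict(out=np.array([[-29,-90],[29,-90],[29,-40],[20,-40],[20,40],[29,40],[29,90],[-29,90],[-29,40],[-20,40],[-20,-40],[-29,-40]],float),holes=HOL,t=12)
RP=dict(out=rect(29,90),holes=HOL+[rect(10,17,0,38),rect(10,17,0,-38)],t=8)
def world(p,xy,z):  # p=(x,y,yaw)
    c,s=np.cos(p[2]),np.sin(p[2]); return np.c_[p[0]+c*xy[:,0]-s*xy[:,1],p[1]+s*xy[:,0]+c*xy[:,1],np.full(len(xy),z)]
def render(cam,m,p,z0,win,k=(0,0),side=0.75,**kw):
    x0,y0,x1,y1=win; H=np.zeros(((y1-y0)*S,(x1-x0)*S),np.float32)
    def px(xy,z): return np.round(((proj(cam,world(p,xy,z),k,**kw)+0.5-[x0,y0])*S-0.5)*16).astype(np.int32)
    o=m['out']; T=px(o,z0+m['t']); B=px(o,z0); n=len(o)
    for i in range(n):
        j=(i+1)%n; cv2.fillPoly(H,[np.array([T[i],T[j],B[j],B[i]])],side,shift=4)
    cv2.fillPoly(H,[B],side,shift=4); cv2.fillPoly(H,[T],1.,shift=4)
    for h in m['holes']:
        a=np.zeros(H.shape,np.uint8); b=a.copy()
        t=px(h,z0+m['t']); cv2.fillPoly(a,[t],1,shift=4); cv2.fillPoly(b,[px(h,z0)],1,shift=4)
        H[a>0]=side; H[(a&b)>0]=0
    H=cv2.GaussianBlur(H,(0,0),0.6*S)
    return cv2.resize(H,None,fx=1/S,fy=1/S,interpolation=cv2.INTER_AREA)
def cmask(px,col):
    p=px.astype(np.float32); r,g,b=p[...,0],p[...,1],p[...,2]
    return {'r':r-np.maximum(g,b),'b':b-r,'g':g-np.maximum(r,b)}[col]
def fit(cam,px,col,m,p0,z0,zfree=False,k=(0,0),dbg=None,**kw):
    c=proj(cam,world(p0,m['out'],z0+m['t']/2),k); 
    win=[int(v) for v in (*(c.min(0)-9),*(c.max(0)+9))]; x0,y0,x1,y1=win
    M=cmask(px,col)[y0:y1,x0:x1]; M=M/np.percentile(M,85 if False else 93)
    M=np.clip(M,0,1.2); near=None
    def f(u):
        q=[p0[0]+u[0],p0[1]+u[1],p0[2]+u[2]/60]; z=z0+(u[4] if zfree else 0)
        return ((render(cam,m,q,z,win,k,side=u[3],**kw)-M)).ravel()
    u0=[0,0,0,.7]+([0] if zfree else [])
    for st in (3,1.,.4):
        r=least_squares(f,u0,loss='soft_l1',f_scale=.2,diff_step=None,method='trf',jac=lambda u:np.stack([(f(np.array(u)+d)-f(np.array(u)-d))/(2*st*(.1 if i==3 else 1)) for i,d in enumerate(np.diag([st,st,st,.1*st]+([st] if zfree else [])))],1)); u0=r.x
    u=r.x
    if dbg:
        cv2.imwrite(f'pics/{dbg}.png',cv2.resize(np.clip(np.hstack([M,render(cam,m,[p0[0]+u[0],p0[1]+u[1],p0[2]+u[2]/60],z0+(u[4] if zfree else 0),win,k,side=u[3]),abs(f(u)).reshape(M.shape)])*200,0,255).astype(np.uint8),None,fx=3,fy=3))
    return np.array([p0[0]+u[0],p0[1]+u[1],p0[2]+u[2]/60]),(z0+u[4] if zfree else z0),u[3],np.sqrt(np.mean(f(u)**2))
E
cat > f1.py <<'E'
from h import *
I={c:cv2.imread(f'pics/{c}0.png')[:,:,::-1] for c in CAM}
G={'sp':('b',SP,[477,255,np.radians(8)],0),'rp':('r',RP,[636,234,np.radians(-12)],0),'lp':('r',RP,[613,-137,np.radians(14)],40)}
for n,(col,m,p,z) in G.items():
    for c in CAM:
        for zf in (0,1):
            q,zz,sd,e=fit(c,I[c],col,m,p,z,zf,dbg=f'd_{n}_{c}_{zf}'); print(n,c,zf,q.round(2),np.degrees(q[2]).round(2),round(zz,1),round(sd,2),round(e,3))
E
python3 f1.py
```

```text
sp side 0 [4.7735e+02 2.5539e+02 1.5000e-01] 8.54 0 0.14 0.082
sp side 1 [4.8298e+02 2.4440e+02 1.5000e-01] 8.81 -12.9 0.3 0.065
sp top 0 [4.7820e+02 2.5219e+02 1.5000e-01] 8.87 0 -0.43 0.058
sp top 1 [4.7818e+02 2.5396e+02 1.5000e-01] 8.78 -9.2 -0.39 0.05
rp side 0 [ 6.3515e+02  2.3630e+02 -2.1000e-01] -11.77 0 0.11 0.048
rp side 1 [ 6.3888e+02  2.3179e+02 -2.1000e-01] -11.79 -5.5 0.13 0.043
rp top 0 [ 6.3640e+02  2.3378e+02 -2.1000e-01] -11.78 0 0.08 0.058
rp top 1 [ 6.3654e+02  2.3400e+02 -2.1000e-01] -11.78 -1.4 0.07 0.057
lp side 0 [ 6.1834e+02 -1.3957e+02  2.6000e-01] 14.78 40 -0.01 0.249
lp side 1 [ 6.3318e+02 -1.7482e+02  2.6000e-01] 15.16 18.3 0.04 0.235
lp top 0 [ 6.1928e+02 -1.3842e+02  2.4000e-01] 13.84 40 -0.39 0.057
lp top 1 [ 6.1976e+02 -1.3909e+02  2.4000e-01] 13.84 35.6 -0.26 0.057
```

```bash
cat > f2.py <<'E'
from h import *
import sys
I={c:cv2.imread(f'pics/{c}0.png')[:,:,::-1] for c in CAM}
r=np.radians
G=[('b',SP,[477.8,254,r(8.7)],0,('side','top')),('r',RP,[636,235,r(-11.8)],0,('side','top')),('r',RP,[619,-138.5,r(13.9)],40,('top',)),
('g',RP,[854,-62,r(7)],0,('side','top')),('g',RP,[291,-185,r(-35)],0,('side','top'))]
tasks=[]
for i,(col,m,p,z,cs) in enumerate(G):
    # coarse fit from top for start
    q,*_=fit('top',I['top'],col,m,p,z); print(i,q,_); G[i]=(col,m,list(q),z,cs)
    for c in cs:
        cc=proj(c,world(q,m['out'],z+m['t']/2)); win=[int(v) for v in (*(cc.min(0)-9),*(cc.max(0)+9))]; x0,y0,x1,y1=win
        x0,y0=max(x0,0),max(y0,0); x1=min(x1,640);win=[x0,y0,x1,y1]
        M=cmask(I[c],col)[y0:y1,x0:x1]; M=np.clip(M/np.percentile(M,93),0,1.2); tasks.append((i,c,win,M))
n=len(G)
# params: per obj x,y,yaw*60 ; per cam k1*100,k2*100, dr(3)*1000, dt(3) ; side shade
def unpack(u):
    P=[[G[i][2][0]+u[3*i],G[i][2][1]+u[3*i+1],G[i][2][2]+u[3*i+2]/60] for i in range(n)]
    C={c:dict(k=(u[3*n+8*j]/100,u[3*n+8*j+1]/100),dr=u[3*n+8*j+2:3*n+8*j+5]/1000,dt=u[3*n+8*j+5:3*n+8*j+8]) for j,c in enumerate(CAM)}
    return P,C
nu=3*n+16
def block(u,t):
    i,c,win,M=t; P,C=unpack(u); return (render(c,G[i][1],P[i],G[i][3],win,side=.3,**C[c])-M).ravel()
prior=np.array([1e4]*(3*n)+([5,5]+[2.]*3+[2.]*3)*2)
def f(u): return np.concatenate([block(u,t) for t in tasks]+[u/prior*.5])
def jac(u):
    st=np.array([.7]*(3*n)+([1,1]+[.7]*6)*2); J=[]
    for k in range(nu):
        d=np.zeros(nu); d[k]=st[k]; col=[]
        for t in tasks:
            i,c,_,M=t; j=list(CAM).index(c)
            if k in(3*i,3*i+1,3*i+2) or 3*n+8*j<=k<3*n+8*j+8: col.append((block(u+d,t)-block(u-d,t))/(2*st[k]))
            else: col.append(np.zeros(M.size))
        e=np.zeros(nu); e[k]=.5/prior[k]; J.append(np.concatenate(col+[e]))
    return np.stack(J,1)
s=least_squares(f,np.zeros(nu),jac=jac,loss='soft_l1',f_scale=.2,max_nfev=25)
P,C=unpack(s.x)
for t in tasks: print(t[0],t[1],np.sqrt(np.mean(block(s.x,t)**2)).round(3))
for p in P: print(np.round(p[:2],2),np.degrees(p[2]).round(2))
print(C); pickle.dump((P,C),open('cal.pkl','wb'))
E
python3 f2.py
```

```text
0 [4.78268307e+02 2.51969498e+02 1.53456416e-01] [0, np.float64(-0.4944523115044053), np.float32(0.056651328)]
1 [ 6.36414873e+02  2.33777509e+02 -2.05420847e-01] [0, np.float64(0.06278181936513647), np.float32(0.05763636)]
2 [ 6.19240694e+02 -1.38415445e+02  2.41596944e-01] [40, np.float64(-0.4254534774904987), np.float32(0.058382645)]
3 [ 8.53509812e+02 -6.18214101e+01  1.25143679e-01] [0, np.float64(-0.6963845235408329), np.float32(0.5128948)]
4 [ 289.0365311  -183.61812446   -0.63637252] [0, np.float64(-1.0091532966280978), np.float32(0.11855957)]
0 side 0.076
0 top 0.058
1 side 0.049
1 top 0.059
2 top 0.061
3 side 0.452
3 top 0.516
4 side 0.079
4 top 0.12
[478.68 254.22] 8.85
[637.95 235.23] -11.79
[ 620.53 -139.37] 13.86
[856.59 -63.79] 6.99
[ 287.39 -185.2 ] -36.81
{'side': {'k': (np.float64(-0.046408522926027033), np.float64(-0.020407145330875776)), 'dr': array([-7.34024612e-05,  7.34496361e-04, -5.93944339e-04]), 'dt': array([-0.52483203,  0.26346939,  3.28368535])}, 'top': {'k': (np.float64(-0.05222391850541631), np.float64(-0.01966508689648178)), 'dr': array([ 0.00283951, -0.00039464, -0.00035258]), 'dt': array([-2.64293576,  0.43239982,  3.41102453])}}
```

```bash
sed -i 's/\[854,-62,r(7)\]/[854,-62,r(-80)]/' f2.py; python3 f2.py
```

```text
0 [4.78268307e+02 2.51969498e+02 1.53456416e-01] [0, np.float64(-0.4944523115044053), np.float32(0.056651328)]
1 [ 6.36414873e+02  2.33777509e+02 -2.05420847e-01] [0, np.float64(0.06278181936513647), np.float32(0.05763636)]
2 [ 6.19240694e+02 -1.38415445e+02  2.41596944e-01] [40, np.float64(-0.4254534774904987), np.float32(0.058382645)]
3 [856.56958561 -65.90388389  -1.39642097] [0, np.float64(-0.3898580335749201), np.float32(0.05065872)]
4 [ 289.0365311  -183.61812446   -0.63637252] [0, np.float64(-1.0091532966280978), np.float32(0.11855957)]
0 side 0.076
0 top 0.058
1 side 0.049
1 top 0.059
2 top 0.061
3 side 0.062
3 top 0.059
4 side 0.079
4 top 0.119
[478.07 254.64] 8.78
[637.17 235.49] -11.83
[ 619.52 -138.82] 13.75
[858.75 -66.39] -80.23
[ 286.57 -184.31] -36.97
{'side': {'k': (np.float64(-0.0410304150078838), np.float64(-0.01942202577366238)), 'dr': array([-0.00078017, -0.00027844, -0.00046191]), 'dt': array([-0.16768409,  0.67177857,  3.60199895])}, 'top': {'k': (np.float64(-0.057479626468920915), np.float64(0.00936115160853094)), 'dr': array([-0.00016854,  0.00181419, -0.00123415]), 'dt': array([ 0.09312672, -1.83170141,  2.02987069])}}
```

```bash
cat >> h.py <<'E'
import os
if os.path.exists('cal.pkl'): CALP,CALC=pickle.load(open('cal.pkl','rb'))
def overlay(cam,px,tag,win,curves,sc=6,C=None):
    C=C or CALC; x0,y0,x1,y1=win
    im=cv2.resize(np.ascontiguousarray(px[y0:y1,x0:x1,::-1]),None,fx=sc,fy=sc,interpolation=cv2.INTER_CUBIC)
    for P,cl,closed in curves:
        q=((proj(cam,P,**C[cam])+.5-[x0,y0])*sc); cv2.polylines(im,[np.round(q*16).astype(np.int32)],closed,cl,1,cv2.LINE_AA,shift=4)
    cv2.imwrite(f'pics/{tag}.png',im)
def carrier_curves(p,hang=0.0):
    L=[(world(p,rect(75,135),17),(0,255,255),True),(world(p,rect(75,135),0),(0,160,160),True)]
    for sx in(-1,1):
        for sy in(-1,1):
            L.append((world(p,circ(4,sx*18,sy*70),80),(0,255,0),True)); L.append((np.r_[world(p,np.array([[sx*18,sy*70]]),48),world(p,np.array([[sx*18,sy*70]]),90)],(255,255,0),False))
    for s in (-1,1): 
        L.append((world(p,rect(1,3,0,s*112),95),(255,0,255),True))
    # handle
    a=0.349+hang; x=-150*np.cos(a); z=35+150*np.sin(a)
    L.append((world(p,np.array([[x,-55],[x,55]]),z),(255,255,255),False))
    L.append((np.r_[world(p,np.array([[0,-119]]),35),world(p,np.array([[x,-119]]),z)],(255,255,255),False))
    L.append((np.r_[world(p,np.array([[0,119]]),35),world(p,np.array([[x,119]]),z)],(255,255,255),False))
    return L
E
python3 - <<'E'
from h import *
I={c:cv2.imread(f'pics/{c}0.png')[:,:,::-1] for c in CAM}
p=CALP[2]
overlay('top',I['top'],'ovt',(305,175,435,295),carrier_curves(p))
overlay('side',I['side'],'ovs',(270,180,400,280),carrier_curves(p))
E
```

```text
(no output)
```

View pics/ovt.png

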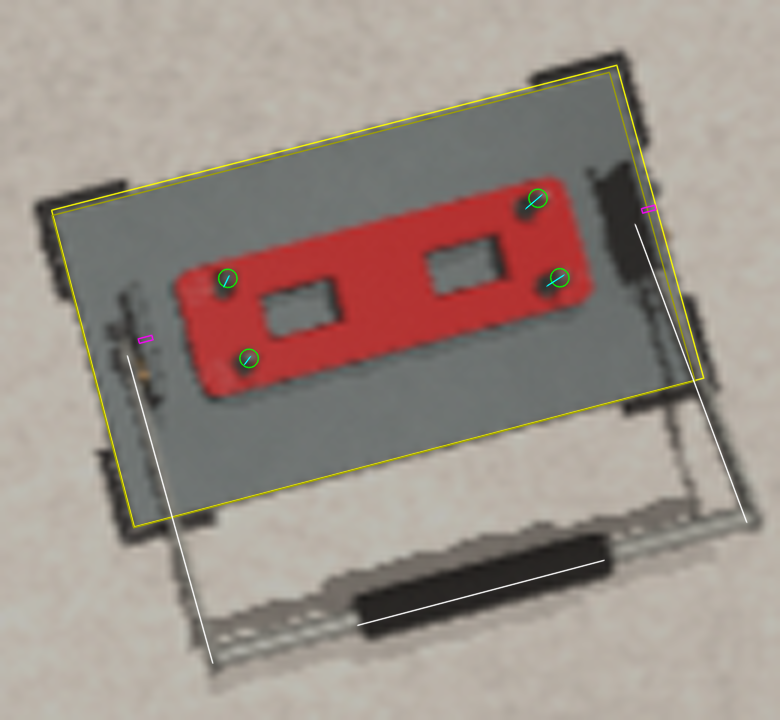

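View pics/ovs.png

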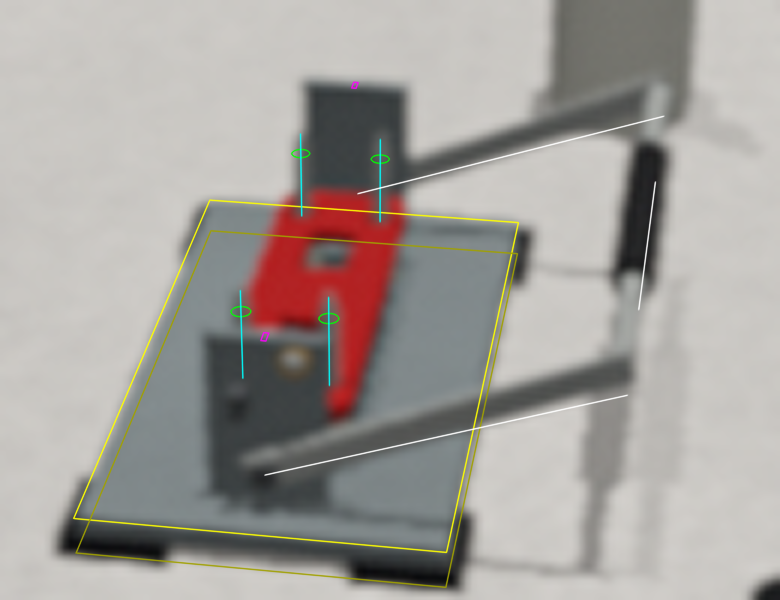

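```bash
python3 - <<'E'
from h import *
for c,w in (('top',(305,175,435,295)),('side',(270,180,400,280))):
    I=cv2.imread(f'pics/{c}0.png')[:,:,::-1].astype(np.float32); x0,y0,x1,y1=w
    g=I.mean(2)[y0:y1,x0:x1]; br=(I[...,2]-I[...,0])[y0:y1,x0:x1]
    cv2.imwrite(f'pics/br_{c}.png',cv2.resize(np.clip(np.vstack([128+4*br]),0,255).astype(np.uint8),None,fx=6,fy=6,interpolation=cv2.INTER_NEAREST))
E
```

```text
(no output)
```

View pics/br_top.png

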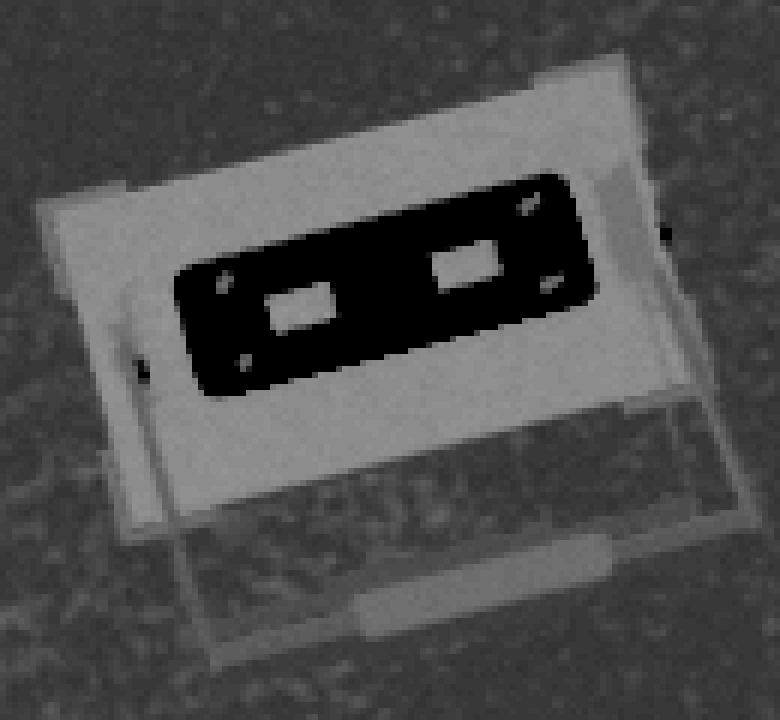

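View pics/br_side.png

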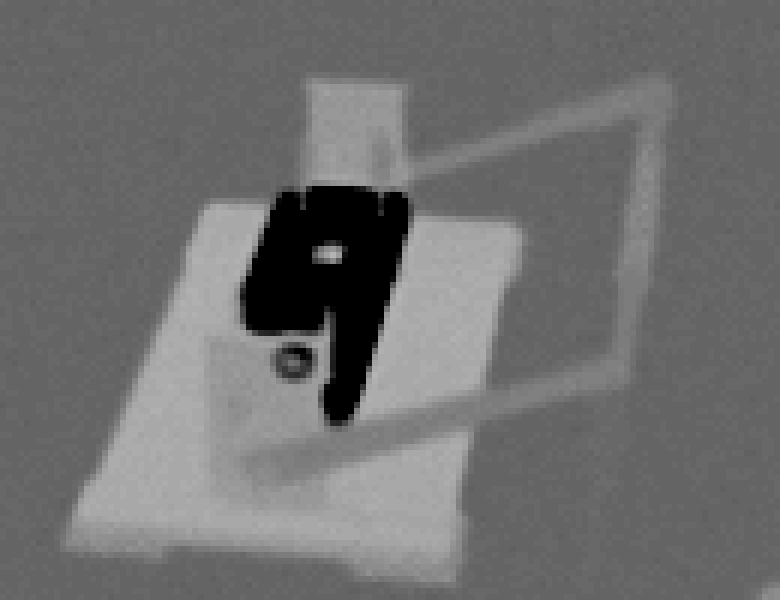

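```bash
cat > edge.py <<'E'
from h import *
p=list(CALP[2])
for c,edges in (('top',[('+x',17),('-y',17),('-x',0),('+y',0)]),('side',[('+x',17),('-y',17),('-x',0)])):
    I=cv2.imread(f'pics/{c}0.png')[:,:,::-1].astype(np.float32); br=I[...,2]-I[...,0]
    d=np.arange(-12,12.1,.25)
    for e,z in edges:
        half=75 if 'x' in e else 135; s=1 if e[0]=='+' else -1
        rng={'+x':(-70,60),'-x':(-70,80),'-y':(10,40),'+y':(-30,25)}[e]
        if c=='side' and e=='-x': rng=(-80,-10)
        prof=[]
        for t in np.linspace(*rng,80):
            xy=np.c_[s*(half+d),np.full_like(d,t)] if 'x' in e else np.c_[np.full_like(d,t),s*(half+d)]
            q=proj(c,world(p,xy,z),**CALC[c]).astype(np.float32)
            prof.append(cv2.remap(br,q[None,:,0],q[None,:,1],cv2.INTER_LINEAR)[0])
        pr=np.median(prof,0); lo,hi=np.median(pr[-16:]),np.median(pr[:16]); h=(lo+hi)/2
        i=np.where((pr[:-1]-h)*(pr[1:]-h)<=0)[0]; print(c,e,'offset outward mm',[round(float(d[k]),2) for k in i],round(float(lo),1),round(float(hi),1))
E
python3 edge.py
```

```text
top +x offset outward mm [-1.0] -17.9 3.0
top -y offset outward mm [2.0] -17.2 -3.0
top -x offset outward mm [0.0] -16.4 3.1
top +y offset outward mm [-0.25] -17.2 2.5
side +x offset outward mm [-2.0] -6.9 11.0
side -y offset outward mm [-8.25] -100.6 -116.0
side -x offset outward mm [-2.5] -6.5 10.5
```

Emit:
play_rows(
  moves=[
    [[0.15,0.15,0],0.2,-1],
    [[0.25,0.35,0],0.4,-1],
    [[0.3,0.55,0],0.6,-1],
    [[0.3,0.75,0],0.8,-1],
    [[0.3,0.95,0],0.9,-1],
    [[0.3,0.98,0],0.9,-1],
  ],
)

```text
clock: 1.95
position: [315.8, -285.8, 405.3]
ee_rot: [-0.411, 0.912, -0.0, 0.001]
contact_force: [0.7, -0.0, 0.2]
gripper_width: 85.2
```

Emit:
play_rows(
  moves=[
    [[0.06,0.18,0],0.3,-1],
    [[0.12,0.38,0],0.6,-1],
    [[0.18,0.58,0],0.8,-1],
    [[0.24,0.78,0],0.9,-1],
    [[0.28,0.94,0],0.9,-1],
    [[0.3,0.98,0],0.9,-1],
  ],
)

```text
clock: 2.7
position: [406.8, 10.3, 405.6]
ee_rot: [-0.614, 0.79, -0.0, 0.001]
contact_force: [0.2, -0.5, 0.2]
gripper_width: 85.1
```

```bash
cat >> h.py <<'E'
def st(pr=True):
    s=arm.read_state(); x=R.from_quat(s['ee_rot']); ya=x.apply([0,1,0]); za=x.apply([0,0,1])
    yaw=np.degrees(np.arctan2(ya[1],ya[0]))
    if pr: print('t',round(s['clock'],2),'pos',s['position'].round(2),'yaw',round(yaw,2),'z',za.round(4),'F',s['contact_force'].round(1),'M',s['wrist_torque'].round(2),'w',round(s['gripper_width'],2),'j',s['joints'].round(2))
    return s,yaw
E
python3 -c "
from h import *
st()"
```

```text
t 2.7 pos [406.8   10.28 405.56] yaw 165.69 z [ 2.e-03  7.e-04 -1.e+00] F [ 0.2 -0.5  0.2] M [-0.02 -0.01  0.02] w 85.06 j [ 0.43  0.   -0.48  0.   -1.09 -0.68]
```

Emit:
play_rows(
  moves=[
    [[0.06,0.2,0],0.25,-1],
    [[0.12,0.4,-0.1],0.5,-1],
    [[0.18,0.6,-0.25],0.7,-1],
    [[0.238,0.814,-0.4],0.77,-1],
    [[0.238,0.814,-0.5],0.77,-1],
    [[0.238,0.814,-0.5],0.77,-1],
    [[0.238,0.814,-0.5],0.77,-1],
  ],
)

```text
clock: 3.58
position: [478.9, 253.8, 255.8]
ee_rot: [0.759, -0.651, 0.0, -0.001]
contact_force: [-0.1, -0.2, 0.8]
gripper_width: 85.2
```

```bash
python3 -c "
from h import *
st()
p=snap('side','s1'); overlay('side',p['pixels'],'s1z',(250,250,380,420),[],4)
p=snap('top','t1');overlay('top',p['pixels'],'t1z',(160,210,300,320),[],5)"
```

```text
t 3.58 pos [478.95 253.85 255.77] yaw -171.26 z [ 0.0018  0.001  -1.    ] F [-0.1 -0.2  0.8] M [ 0.    0.01 -0.02] w 85.22 j [ 0.79  0.4  -0.39  0.   -0.78 -0.63]
```

View pics/s1z.png

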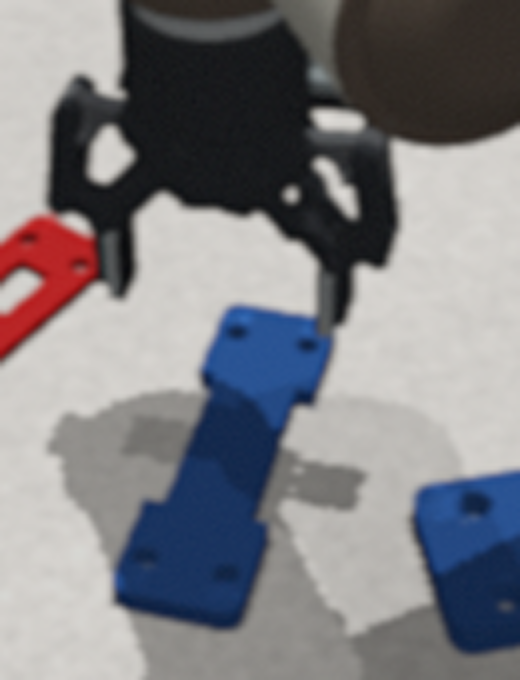

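View pics/t1z.png

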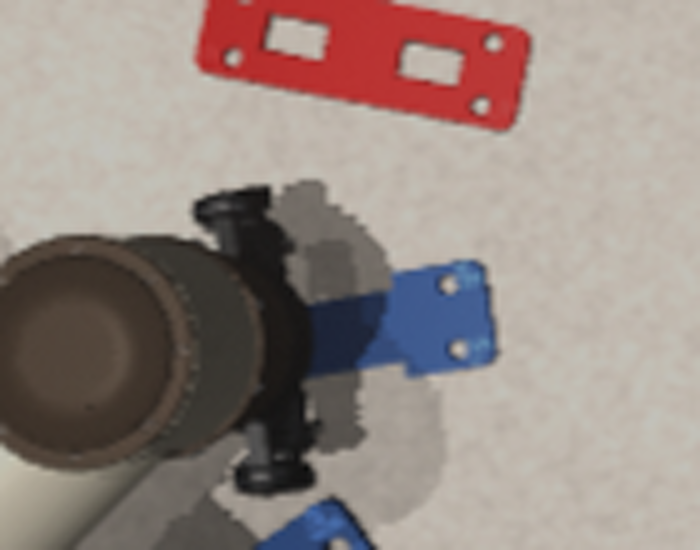

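```bash
python3 -c "
from h import *
a=np.radians(8.74);u=np.array([np.cos(a),np.sin(a)]);v=np.array([-u[1],u[0]])
c=np.array([478.95,253.85]); cur=[]
for s in (-1,1):
    q=[np.r_[c+s*42.5*u+t*v,95.8] for t in (-11,11)]+[np.r_[c+s*57*u+t*v,95.8] for t in (11,-11)]
    cur.append((np.array(q),(0,255,0),True))
for n,w,sc in (('side',(250,250,380,420),4),('top',(160,210,300,320),5)):
    I=cv2.imread(f'pics/{n[0]}1.png')[:,:,::-1]; overlay(n,I,n+'1f',w,cur,sc)
a=cv2.imread('pics/side1f.png')[180:400];b=cv2.imread('pics/top1f.png')[:,:520][150:520]
cv2.imwrite('pics/f1.png',np.vstack([a,b]))
"
```

```text
(no output)
```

View pics/f1.png

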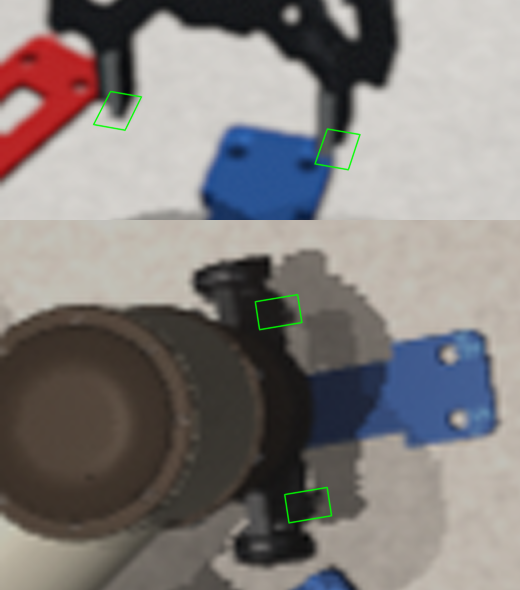

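Emit:
play_rows(
  moves=[
    [[-0.003,0.003,-0.1],0,-1],
    [[-0.003,0.003,-0.2],0,-1],
    [[-0.003,0.003,-0.25],0,-1],
    [[-0.003,0.003,-0.27],0,-1],
    [[-0.003,0.003,-0.27],0,-1],
    [[-0.003,0.003,-0.27],0,0.6],
    [[-0.003,0.003,-0.27],0,0.6],
    [[-0.003,0.003,-0.27],0,0.6],
    [[-0.003,0.003,-0.27],0,0.6],
  ],
)

```text
clock: 4.8
position: [478.1, 254.8, 177.4]
ee_rot: [0.759, -0.651, 0.001, -0.004]
contact_force: [-1.4, -0.0, 5.8]
gripper_width: 38.3
```

```bash
python3 -c "
from h import *
st()
p=snap('side','s2'); overlay('side',p['pixels'],'s2z',(250,270,380,420),[],5)"
```

```text
t 4.8 pos [478.11 254.81 177.44] yaw -171.25 z [ 0.0056  0.0046 -1.    ] F [-1.4 -0.   5.8] M [-0.03  0.37  0.02] w 38.28 j [ 0.79  0.52 -0.46  0.   -0.59 -0.64]
```

View pics/s2z.png

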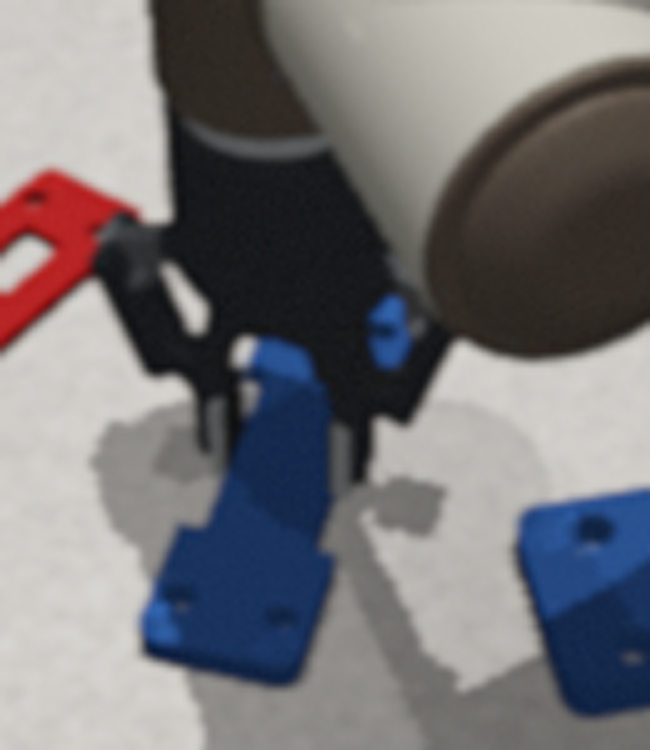

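Emit:
play_rows(
  moves=[
    [[0,0,0],0,1],
    [[0,0,0],0,1],
    [[0,0,0],0,1],
  ],
)

```text
clock: 5.22
position: [478.1, 254.8, 177.4]
ee_rot: [0.759, -0.651, 0.001, -0.003]
contact_force: [-0.7, -0.4, 3.2]
gripper_width: 38.0
```

```bash
python3 -c "
from h import *
st()"
```

```text
t 5.22 pos [478.1  254.83 177.44] yaw -171.25 z [ 0.0055  0.0045 -1.    ] F [-0.7 -0.4  3.2] M [-0.01  0.19 -0.02] w 37.96 j [ 0.79  0.52 -0.46  0.   -0.59 -0.64]
```

Emit:
play_rows(
  moves=[
    [[0,0,0],0,-0.3],
    [[0,0,0],0,-0.3],
    [[0,0,0.01],0,-0.3],
    [[0,0,0.01],0,-0.3],
    [[0,0,0.01],0,1],
    [[0,0,0.01],0,1],
    [[0,0,0.01],0,1],
    [[0,0,0.01],0,1],
  ],
)

```text
clock: 6.22
position: [478.1, 254.9, 181.0]
ee_rot: [0.759, -0.651, 0.001, -0.004]
contact_force: [-3.1, -1.0, 5.5]
gripper_width: 37.2
```

```bash
python3 -c "
from h import *
st()"
```

```text
t 6.22 pos [478.1  254.86 181.02] yaw -171.24 z [ 0.0057  0.0046 -1.    ] F [-3.1 -1.   5.5] M [-0.17  0.58  0.03] w 37.18 j [ 0.79  0.51 -0.45  0.   -0.6  -0.64]
```

```bash
python3 -c "
from h import *
p=snap('side','s3')
a=np.radians(8.75);u=np.array([np.cos(a),np.sin(a)]);v=np.array([-u[1],u[0]])
c=np.array([478.1,254.9]); cur=[]
for s in (-1,1):
  for z,cl in ((0,(0,255,0)),(9,(0,255,255))):
    cur.append((np.array([np.r_[c+s*20*u+t*v,z] for t in (-11,11)]),cl,False))
overlay('side',p['pixels'],'s3z',(280,330,350,390),cur,10)"
```

```text
(no output)
```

View pics/s3z.png

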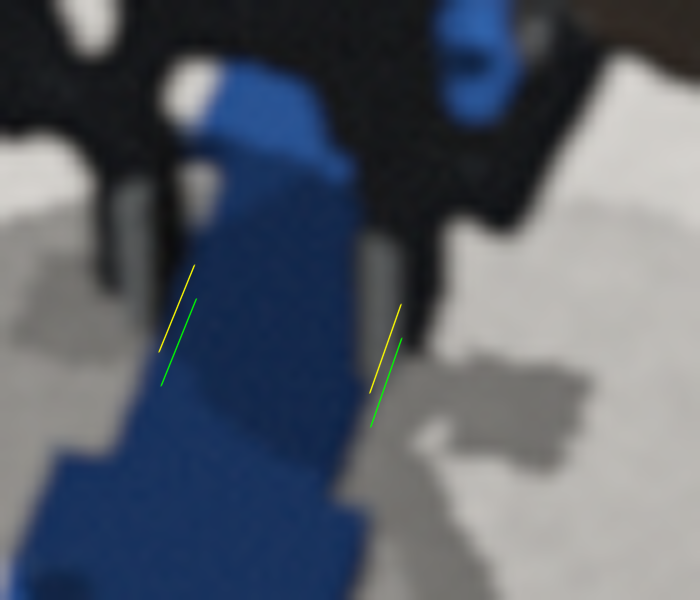

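Emit:
play_rows(
  moves=[
    [[0,0,0],0,-0.3],
    [[0,0,0],0,-0.3],
    [[0,0,-0.01],0,-0.3],
    [[0,0,-0.02],0,-0.3],
    [[0,0,-0.02],0,-0.3],
    [[0,0,-0.02],0,-0.3],
  ],
)

```text
clock: 7.02
position: [478.1, 254.9, 174.9]
ee_rot: [0.759, -0.651, 0.001, -0.004]
contact_force: [0.3, 0.1, 0.6]
gripper_width: 55.4
```

```bash
python3 -c "
from h import *
st()
p=snap('side','s4')
overlay('side',p['pixels'],'s4z',(280,330,350,390),[],10)"
```

```text
t 7.03 pos [478.12 254.89 174.93] yaw -171.23 z [ 0.0056  0.0045 -1.    ] F [0.3 0.1 0.6] M [ 0.03 -0.01  0.05] w 55.44 j [ 0.79  0.52 -0.46  0.   -0.58 -0.64]
```

View pics/s4z.png

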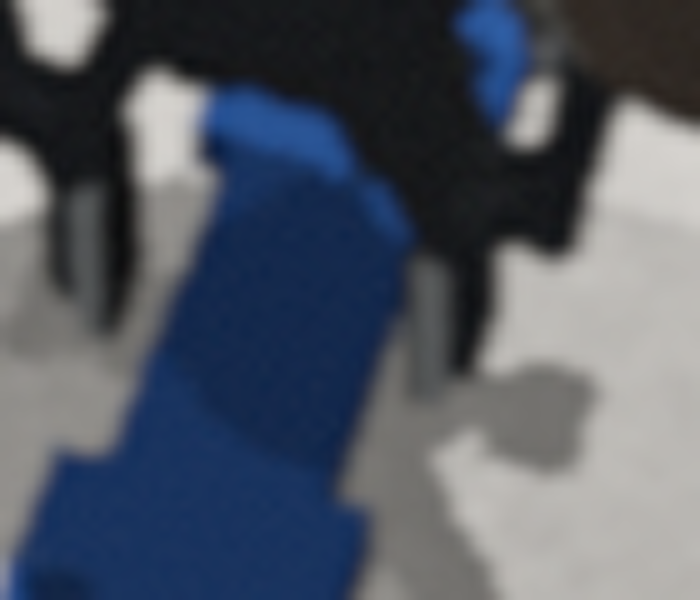

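Emit:
play_rows(
  moves=[
    [[0,0,-0.008],0,-0.3],
    [[0,0,-0.008],0,0],
    [[0,0,-0.008],0,0.2],
    [[0,0,-0.008],0,0.4],
    [[0,0,-0.008],0,0.8],
    [[0,0,-0.008],0,1],
    [[0,0,-0.008],0,1],
  ],
)

```text
clock: 7.95
position: [478.2, 255.0, 172.9]
ee_rot: [0.759, -0.651, 0.001, -0.004]
contact_force: [-0.3, -1.1, 4.0]
gripper_width: 38.6
```

Emit:
play_rows(
  moves=[
    [[0,0,0.03],0,1],
    [[0,0,0.1],0,1],
    [[0,0,0.2],0,1],
    [[0,0,0.3],0,1],
    [[0,0,0.3],0,1],
  ],
)

```text
clock: 8.57
position: [478.6, 255.3, 265.1]
ee_rot: [0.759, -0.651, 0.001, -0.007]
contact_force: [-0.6, 0.2, -2.1]
gripper_width: 38.3
```

```bash
python3 -c "
from h import *
st()
p=snap('side','s5')
overlay('side',p['pixels'],'s5z',(250,270,380,400),[],5)"
```

```text
t 8.57 pos [478.62 255.35 265.13] yaw -171.23 z [ 0.0101  0.0086 -0.9999] F [-0.6  0.2 -2.1] M [0.01 0.   0.01] w 38.34 j [ 0.79  0.39 -0.38  0.   -0.79 -0.64]
```

View pics/s5z.png

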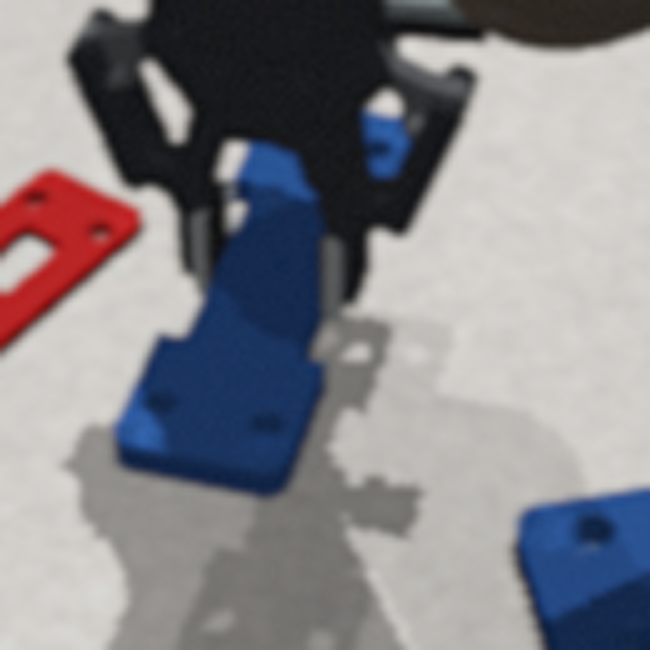

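```bash
python3 -c "
from h import *
st(); snap('top','t5'); st()"
```

```text
t 8.62 pos [478.04 254.88 263.46] yaw -171.26 z [ 0.007   0.0064 -1.    ] F [ 0.7 -0.4 -2. ] M [-0.03  0.08  0.03] w 38.3 j [ 0.79  0.39 -0.38  0.   -0.79 -0.64]
t 8.68 pos [477.74 254.59 262.38] yaw -171.27 z [ 0.0051  0.0047 -1.    ] F [-1.6  0.  -1.6] M [-0.06  0.05 -0.03] w 38.04 j [ 0.79  0.39 -0.39  0.   -0.79 -0.64]
```

Emit:
play_rows(
  moves=[
    [[0,0,0.1],0,1],
    [[0.03,-0.1,0.17],0,1],
    [[0.08,-0.3,0.17],0.1,1],
    [[0.13,-0.5,0.17],0.17,1],
    [[0.18,-0.7,0.17],0.17,1],
    [[0.22,-0.85,0.17],0.17,1],
    [[0.24,-0.95,0.17],0.17,1],
    [[0.24,-0.95,0.17],0.17,1],
    [[0.24,-0.95,0.17],0.17,1],
  ],
)

```text
clock: 9.8
position: [549.4, -30.2, 312.1]
ee_rot: [0.787, -0.617, -0.001, -0.003]
contact_force: [-0.5, 0.5, -1.2]
gripper_width: 38.5
```

```bash
python3 -c "
from h import *
st()"
```

```text
t 9.8 pos [549.42 -30.24 312.05] yaw -166.19 z [ 0.0021  0.0049 -1.    ] F [-0.5  0.5 -1.2] M [ 0.05 -0.   -0.03] w 38.46 j [ 0.24  0.34 -0.3  -0.01 -0.92  0.01]
```

Emit:
play_rows(
  moves=[
    [[0.08,-0.12,0],0,1],
    [[0.16,-0.25,0],0,1],
    [[0.22,-0.34,0],0,1],
    [[0.233,-0.362,-0.05],0,1],
    [[0.233,-0.362,-0.1],0,1],
    [[0.233,-0.362,-0.1],0,1],
    [[0.233,-0.362,-0.1],0,1],
  ],
)

```text
clock: 10.68
position: [619.2, -137.9, 282.2]
ee_rot: [0.787, -0.616, -0.001, -0.002]
contact_force: [0.7, 0.2, -0.8]
gripper_width: 38.2
```

```bash
python3 -c "
from h import *
snap('side','s6');snap('top','t6');st()
"
```

```text
t 10.78 pos [ 619.39 -138.17  282.84] yaw -166.12 z [ 0.0033  0.0048 -1.    ] F [-0.3  0.9 -1.3] M [-0.03 -0.02  0.03] w 38.67 j [ 0.03  0.5  -0.12 -0.01 -0.94  0.21]
```

View pics/s6.png

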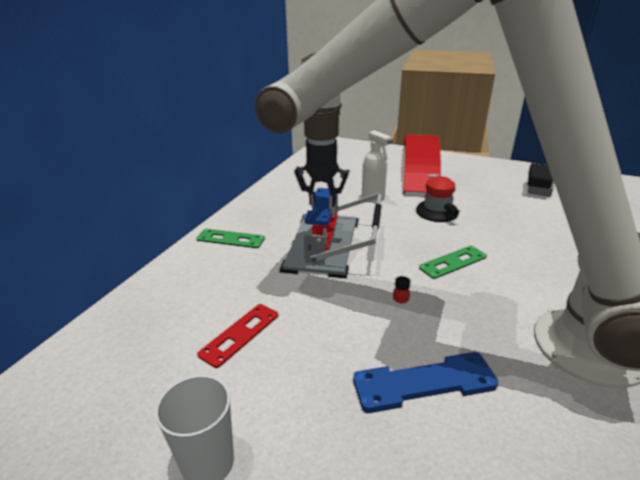

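View pics/t6.png

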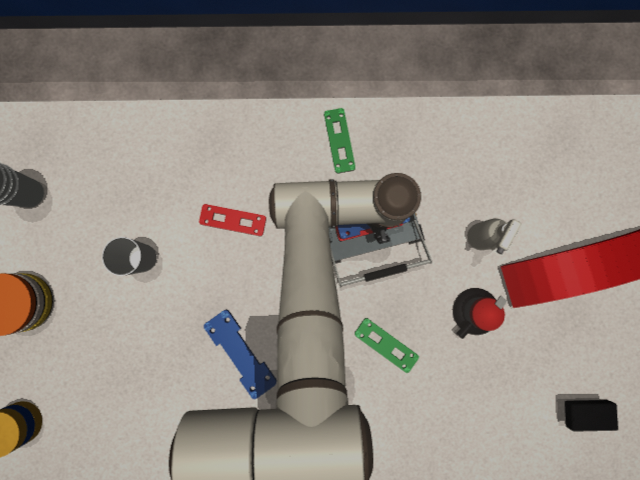

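```bash
cat >> h.py <<'E'
def plate_curves(m,p,z0,c=(0,255,255)):
    L=[(world(p,m['out'],z0+m['t']),c,True),(world(p,m['out'],z0),tuple(int(v*.6) for v in c),True)]
    return L+[(world(p,h,z0+m['t']),c,True) for h in m['holes']]
E
python3 -c "
from h import *
p=[619.5,-138.2,np.radians(13.88)]; q=CALP[2]
for n,w,sc in (('side',(285,175,355,250),8),('top',(320,190,430,260),7)):
    I=cv2.imread(f'pics/{n[0]}6.png')[:,:,::-1]; overlay(n,I,n+'6o',w,plate_curves(SP,p,110)+carrier_curves(q)[2:12],sc)
    overlay(n,I,n+'6r',w,[],sc)
cv2.imwrite('pics/s6o.png',cv2.resize(np.hstack([cv2.imread('pics/side6o.png'),cv2.imread('pics/side6r.png')]),(800,428)))
cv2.imwrite('pics/t6o.png',cv2.resize(np.vstack([cv2.imread('pics/top6o.png'),cv2.imread('pics/top6r.png')]),(471,600)))
"
```

```text
(no output)
```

View pics/s6o.png

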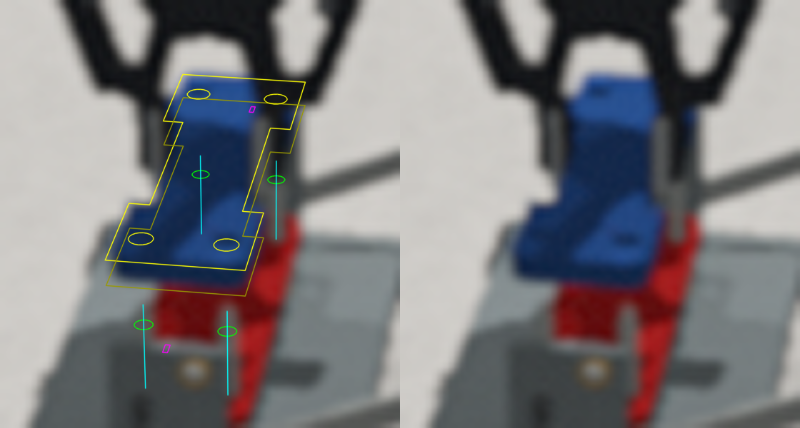

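View pics/t6o.png

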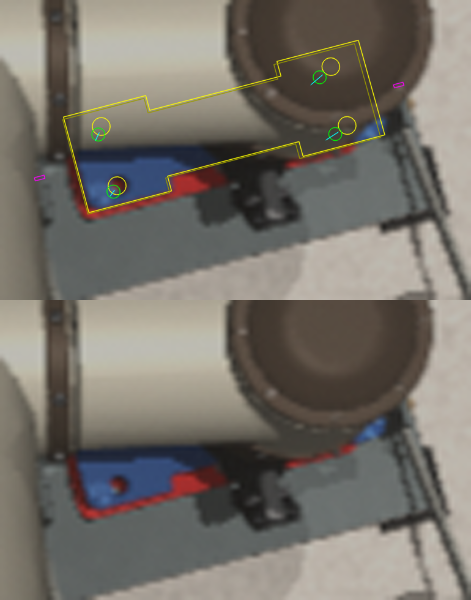

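```bash
cat > f3.py <<'E'
from h import *
# fit near end of held spacer: side rows>=211, and top visible piece
I={c:cv2.imread(f'pics/{c[0]}6.png')[:,:,::-1] for c in CAM}
W={'side':(296,212,337,232),'top':(325,205,362,225)}
M={}
for c,(x0,y0,x1,y1) in W.items():
    m=cmask(I[c],'b')[y0:y1,x0:x1]; M[c]=np.clip(m/np.percentile(m,90),0,1.2)
print({c:np.percentile(cmask(I[c],'b')[W[c][1]:W[c][3],W[c][0]:W[c][2]],[5,50,90]) for c in W})
yaw=np.radians(13.88)
def f(u,c): return (render(c,SP,[619.5+u[0],-138.2+u[1],yaw],110+u[2],W[c],side=.6,**CALC[c])-M[c]).ravel()
for zs in (-6,-4,-2,0,2):
    best=min((np.mean(np.minimum(f([a,b,zs],'side')**2,.3)),a,b) for a in np.arange(-6,6.1,1) for b in np.arange(-8,8.1,1)); print('side z',zs,best)
x0,y0,x1,y1=W['side']; cv2.imwrite('pics/m6.png',cv2.resize(np.hstack([M['side'],render('side',SP,[619.5,-138.2,yaw],110,W['side'],side=.6,**CALC['side'])])*200,None,fx=8,fy=8,interpolation=0))
E
python3 f3.py
```

```text
{'side': array([-104.05,    8.  ,   80.2 ]), 'top': array([-24., -20., -13.])}
side z -6 (np.float32(0.031685095), np.float64(4.0), np.float64(-8.0))
side z -4 (np.float32(0.02449866), np.float64(3.0), np.float64(-8.0))
side z -2 (np.float32(0.019592876), np.float64(3.0), np.float64(-8.0))
side z 0 (np.float32(0.019402318), np.float64(2.0), np.float64(-6.0))
side z 2 (np.float32(0.01985805), np.float64(1.0), np.float64(-3.0))[ WARN:0@5.014] global loadsave.cpp:1063 imwrite_ Unsupported depth image for selected encoder is fallbacked to CV_8U.
```

View pics/m6.png

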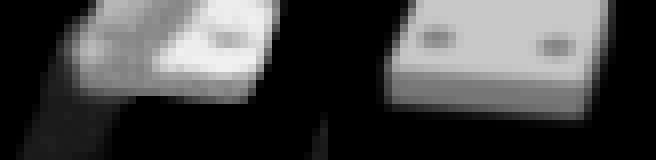

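Emit:
play_rows(
  moves=[
    [[0,0.002,-0.02],0,1],
    [[0,0.002,-0.04],0,1],
    [[0,0.002,-0.053],0,1],
    [[0,0.002,-0.053],0,1],
    [[0,0.002,-0.053],0,1],
  ],
)

```text
clock: 11.4
position: [619.5, -137.7, 267.0]
ee_rot: [0.787, -0.617, -0.0, -0.003]
contact_force: [0.9, 0.1, -1.3]
gripper_width: 38.3
```

```bash
python3 -c "
from h import *
a=snap('side','s7');b=snap('top','t7');s,y=st()
z0=s['position'][2]-172.9
p=[s['position'][0]-.4,s['position'][1]-.4,np.radians(y+180)]; q=CALP[2]
print(p,z0)
for n,w,sc,P in (('side',(290,195,350,250),12,a),('top',(320,215,430,260),8,b)):
    overlay(n,P['pixels'],n+'7o',w,plate_curves(SP,p,z0)+carrier_curves(q)[2:12],sc)
    overlay(n,P['pixels'],n+'7r',w,[],sc)
cv2.imwrite('pics/s7o.png',cv2.resize(np.hstack([cv2.imread('pics/side7o.png'),cv2.imread('pics/side7r.png')]),(800,367)))
cv2.imwrite('pics/t7o.png',cv2.resize(np.vstack([cv2.imread('pics/top7o.png'),cv2.imread('pics/top7r.png')]),(733,600)))
"
```

```text
t 11.5 pos [ 619.47 -137.62  267.11] yaw -166.13 z [ 0.0037  0.0047 -1.    ] F [ 0.7 -0.1 -1.2] M [-0.02  0.05  0.02] w 37.92 j [ 0.04  0.52 -0.14 -0.01 -0.91  0.21]
[np.float64(619.0685410288211), np.float64(-138.01911201644026), np.float64(0.24212287180688086)] 94.20985405011723
```

View pics/s7o.png

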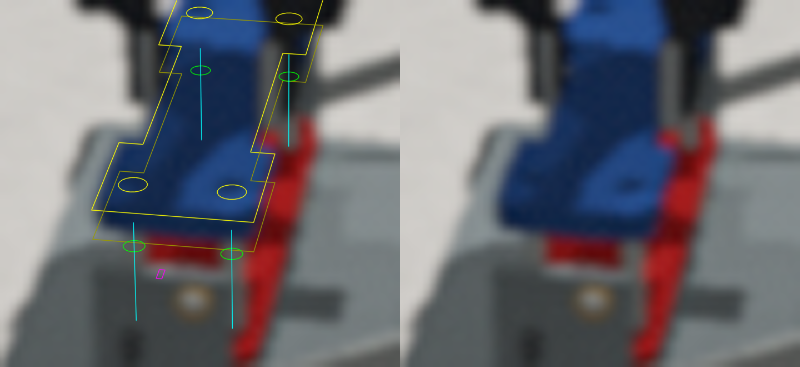

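View pics/t7o.png

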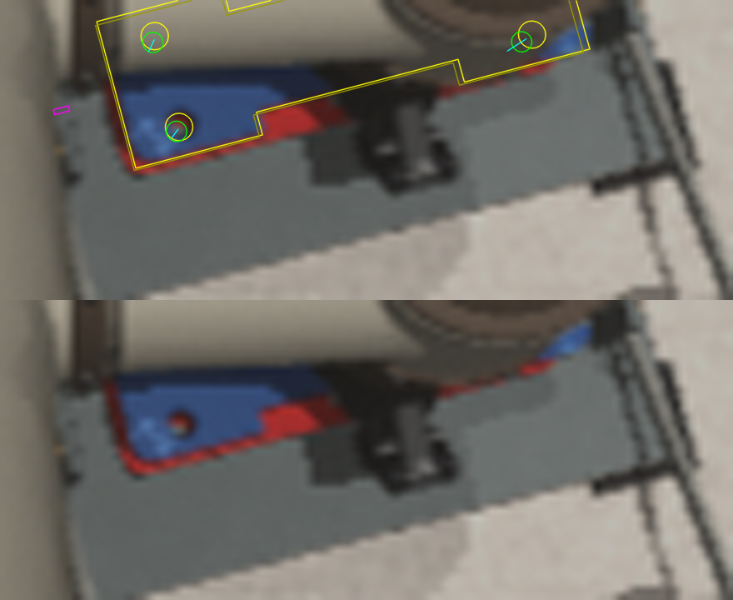

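```bash
python3 -c "
from h import *
b=cv2.imread('pics/t7.png')[:,:,::-1]; a=cv2.imread('pics/s7.png')[:,:,::-1]
q=CALP[2]; p=[619.2,-139.2,.2421]
overlay('top',b,'a1',(338,226,358,244),plate_curves(SP,p,94.2)+carrier_curves(q)[2:12],20)
overlay('top',b,'a2',(338,226,358,244),[],20)
cv2.imwrite('pics/t7h.png',np.hstack([cv2.imread('pics/a1.png'),cv2.imread('pics/a2.png')]))
"
```

```text
(no output)
```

View pics/t7h.png

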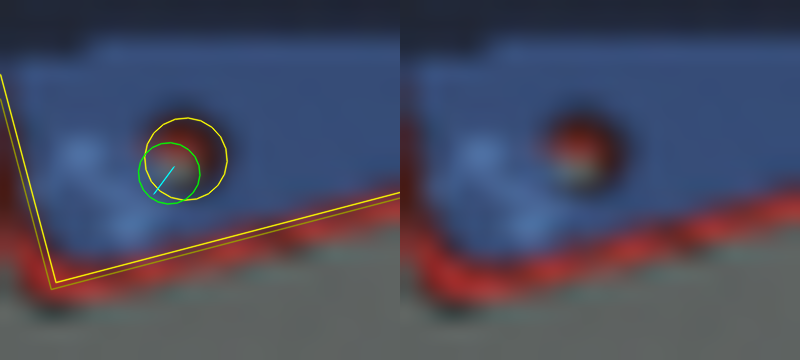

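Emit:
play_rows(
  moves=[
    [[-0.005,0,0],0,1],
    [[-0.005,0,-0.005],0,1],
    [[-0.005,0,-0.013],0,1],
    [[-0.005,0,-0.013],0,1],
  ],
)

```text
clock: 12.0
position: [617.9, -137.6, 262.9]
ee_rot: [0.787, -0.617, -0.0, -0.003]
contact_force: [0.1, -0.8, -1.3]
gripper_width: 38.1
```

```bash
python3 -c "
from h import *
b=snap('top','t8');a=snap('side','s8');s,y=st()
overlay('top',b['pixels'],'a1',(338,226,358,244),carrier_curves(CALP[2])[2:12],20)
overlay('top',b['pixels'],'a2',(338,226,358,244),[],20)
cv2.imwrite('pics/t8h.png',np.hstack([cv2.imread('pics/a1.png'),cv2.imread('pics/a2.png')]))
overlay('side',a['pixels'],'s8z',(290,195,350,245),[],13)
"
```

```text
t 12.1 pos [ 618.   -137.61  263.1 ] yaw -166.12 z [ 0.0035  0.0047 -1.    ] F [-0.1  0.2 -2.1] M [-0.01 -0.01 -0.03] w 38.96 j [ 0.04  0.52 -0.15 -0.01 -0.9   0.21]
```

View pics/t8h.png

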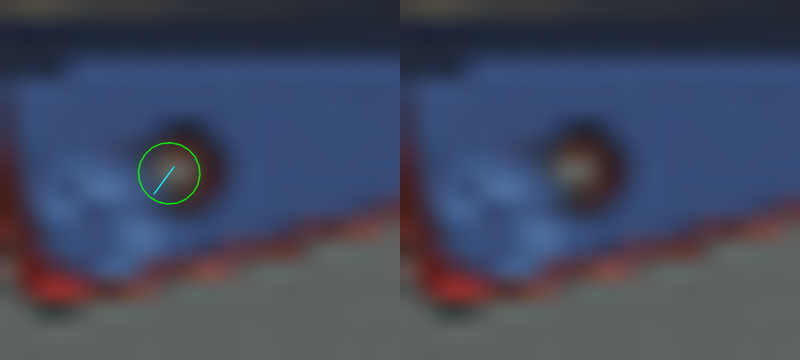

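View pics/s8z.png

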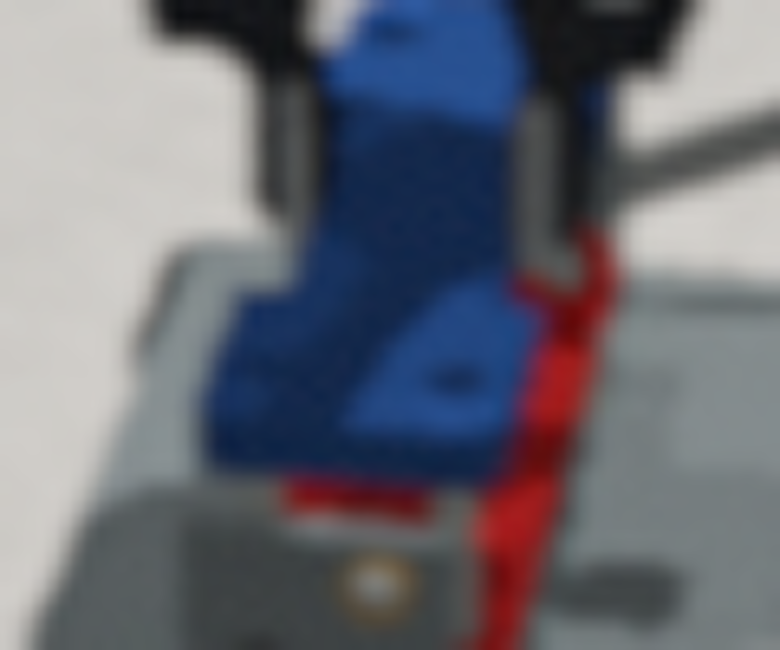

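Emit:
play_rows(
  moves=[
    [[-0.002,0.002,0],0,1],
    [[-0.002,0.002,-0.01],0,1],
    [[-0.002,0.002,-0.02],0,1],
    [[-0.002,0.002,-0.025],0,1],
    [[-0.002,0.002,-0.025],0,1],
  ],
)

```text
clock: 12.72
position: [617.4, -137.0, 255.4]
ee_rot: [0.787, -0.617, -0.0, -0.003]
contact_force: [-0.1, 0.3, -1.7]
gripper_width: 38.6
```

```bash
python3 -c "
from h import *
b=snap('top','t9');s,y=st()
overlay('top',b['pixels'],'a1',(338,226,358,244),carrier_curves(CALP[2])[2:12],20)
overlay('top',b['pixels'],'a2',(338,226,358,244),[],20)
cv2.imwrite('pics/t9h.png',np.hstack([cv2.imread('pics/a1.png'),cv2.imread('pics/a2.png')]))
"
```

```text
t 12.78 pos [ 617.41 -137.03  255.52] yaw -166.13 z [ 0.0034  0.0047 -1.    ] F [-0.2 -0.9 -1.4] M [-0.   -0.02  0.01] w 38.47 j [ 0.04  0.53 -0.16 -0.01 -0.88  0.21]
```

View pics/t9h.png

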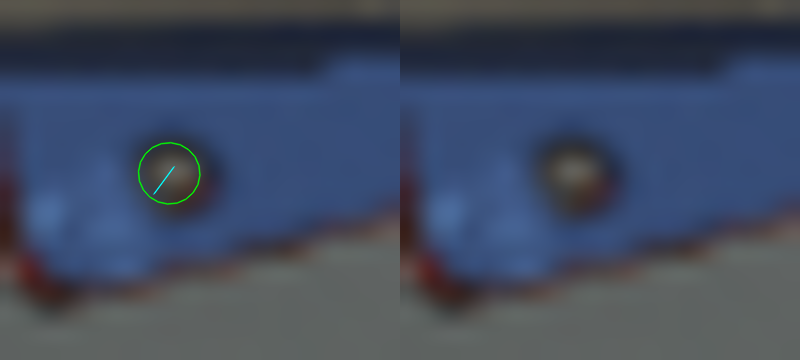

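Emit:
play_rows(
  moves=[
    [[0.001,0,-0.01],0,1],
    [[0.001,0,-0.025],0,1],
    [[0.001,0,-0.04],0,1],
    [[0.001,0,-0.055],0,1],
    [[0.001,0,-0.07],0,1],
    [[0.001,0,-0.07],0,1],
  ],
)

```text
clock: 13.52
position: [617.7, -137.2, 234.1]
ee_rot: [0.787, -0.617, -0.0, -0.003]
contact_force: [2.0, -0.7, -1.0]
gripper_width: 38.1
```

```bash
python3 -c "
from h import *
s,y=st()"
```

```text
t 13.53 pos [ 617.74 -137.15  234.12] yaw -166.13 z [ 0.003   0.0045 -1.    ] F [ 2.  -0.7 -1. ] M [-0.37 -0.22  0.01] w 38.09 j [ 0.04  0.56 -0.17 -0.01 -0.84  0.21]
```

Emit:
play_rows(
  moves=[
    [[0.001,0,-0.01],0,1],
    [[0.001,0,-0.02],0,1],
    [[0.001,0,-0.03],0,1],
    [[0.001,0,-0.036],0,1],
    [[0.001,0,-0.041],0,1],
    [[0.001,0,-0.044],0,1],
    [[0.001,0,-0.046],0,1],
    [[0.001,0,-0.046],0,1],
  ],
)

```text
clock: 14.52
position: [618.0, -137.1, 220.9]
ee_rot: [0.787, -0.616, -0.0, -0.003]
contact_force: [-2.3, 0.2, 2.7]
gripper_width: 38.2
```

```bash
python3 -c "
from h import *
s,y=st()
a=snap('side','s10')
overlay('side',a['pixels'],'s10z',(290,185,350,245),[],12)"
```

```text
t 14.53 pos [ 617.98 -137.1   220.89] yaw -166.12 z [ 0.0032  0.0044 -1.    ] F [-2.3  0.2  2.7] M [ 0.21  0.55 -0.02] w 38.15 j [ 0.04  0.57 -0.18 -0.01 -0.81  0.21]
```

View pics/s10z.png

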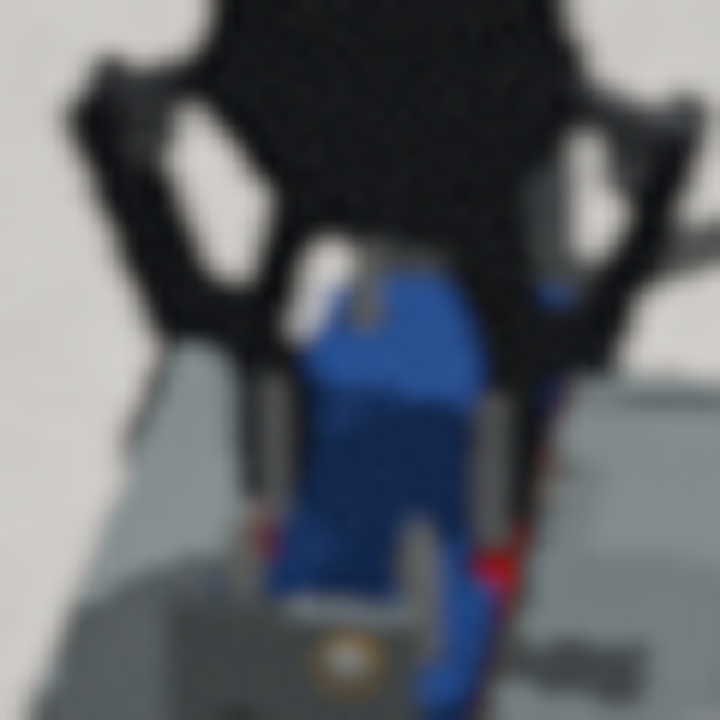

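Emit:
play_rows(
  moves=[
    [[0,0,-0.002],0,1],
    [[0,0,-0.002],0,-0.2],
    [[0,0,-0.002],0,-0.5],
    [[0,0,0],0,-0.7],
    [[0,0,0.03],0,-0.7],
    [[0,0,0.1],0,-0.7],
    [[0,0,0.28],0,-0.8],
    [[0,0,0.48],0,-1],
    [[0,0,0.48],0,-1],
  ],
)

```text
clock: 15.7
position: [619.0, -137.3, 372.3]
ee_rot: [0.788, -0.616, 0.006, -0.007]
contact_force: [0.1, 0.3, 0.6]
gripper_width: 85.0
```

```bash
python3 -c "
from h import *
s,y=st()
a=snap('side','s11')
overlay('side',a['pixels'],'s11z',(290,185,350,245),[],10)"
```

```text
t 15.7 pos [ 619.   -137.29  372.34] yaw -166.06 z [ 0.0172  0.0031 -0.9998] F [0.1 0.3 0.6] M [ 0.08 -0.03  0.02] w 85.01 j [ 0.04  0.42 -0.02 -0.   -1.11  0.21]
```

View pics/s11z.png

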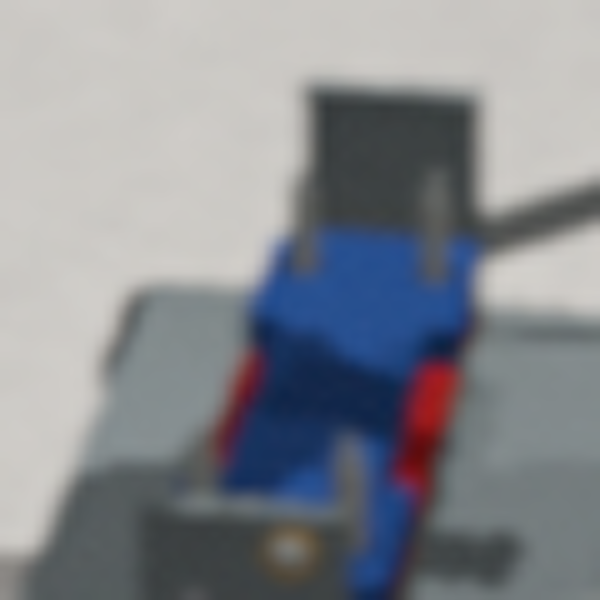

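Emit:
play_rows(
  moves=[
    [[0,0.15,0],0,-1],
    [[0,0.35,0],-0.2,-1],
    [[0.01,0.55,0],-0.4,-1],
    [[0.02,0.75,0],-0.6,-1],
    [[0.03,0.93,0],-0.8,-1],
    [[0.03,0.98,0],-0.86,-1],
    [[0.03,0.98,0],-0.86,-1],
  ],
)

```text
clock: 16.62
position: [626.8, 158.1, 367.2]
ee_rot: [-0.631, 0.776, -0.003, 0.003]
contact_force: [1.0, 0.3, -0.1]
gripper_width: 85.8
```

```bash
python3 -c "
from h import *
a=snap('top','t12');s,y=st()
q,zz,sd,e=fit('top',a['pixels'],'r',RP,CALP[1],0,k=CALC['top']['k'],dr=CALC['top']['dr'],dt=CALC['top']['dt']);print(q,np.degrees(q[2]),e)
"
```

```text
t 16.68 pos [626.87 157.03 367.44] yaw 168.16 z [ 0.0092 -0.0015 -1.    ] F [-0.   0.1 -0.5] M [-0.05  0.04  0.03] w 85.58 j [ 0.5   0.44  0.    0.01 -1.12 -0.71]
[ 6.35301232e+02  2.33352362e+02 -1.96967397e-01] -11.285400535508607 0.365782
```

Emit:
play_rows(
  moves=[
    [[0.015,0.13,-0.05],0,-1],
    [[0.031,0.262,-0.2],0,-1],
    [[0.031,0.262,-0.35],0,-1],
    [[0.031,0.262,-0.45],0,-1],
    [[0.031,0.262,-0.45],0,-1],
    [[0.031,0.262,-0.45],0,-1],
    [[0.031,0.262,-0.45],0,-1],
  ],
)

```text
clock: 17.55
position: [636.8, 235.4, 234.7]
ee_rot: [-0.63, 0.776, -0.004, 0.005]
contact_force: [0.6, -0.1, 1.0]
gripper_width: 85.4
```

```bash
python3 -c "
from h import *
s,y=st()
a=snap('side','s13');b=snap('top','t13')
c=s['position'][:2]; al=np.radians(y);u=np.array([np.cos(al),np.sin(al)]);v=np.array([-u[1],u[0]])
cur=plate_curves(RP,CALP[1],0)
overlay('side',a['pixels'],'s13z',(180,220,310,370),cur,4)
overlay('top',b['pixels'],'t13z',(180,190,300,260),cur,5)
s,y=st()
cv2.imwrite('pics/m13.png',np.hstack([cv2.imread('pics/s13z.png'),np.vstack([cv2.imread('pics/t13z.png'),np.zeros((250,600,3),np.uint8)])])[:, :800] if 0 else cv2.resize(cv2.imread('pics/t13z.png'),None,fx=1,fy=1))
"
```

```text
t 17.55 pos [636.8  235.41 234.71] yaw 168.14 z [ 1.250e-02  3.000e-04 -9.999e-01] F [ 0.6 -0.1  1. ] M [ 0.02 -0.   -0.02] w 85.4 j [ 0.59  0.62 -0.05  0.01 -0.89 -0.81]
t 17.65 pos [636.49 235.56 234.22] yaw 168.15 z [ 0.0117 -0.     -0.9999] F [-0.3  0.6  0.1] M [ 0.03  0.05 -0.03] w 85.34 j [ 0.59  0.62 -0.05  0.01 -0.89 -0.81]
```

View pics/s13z.png

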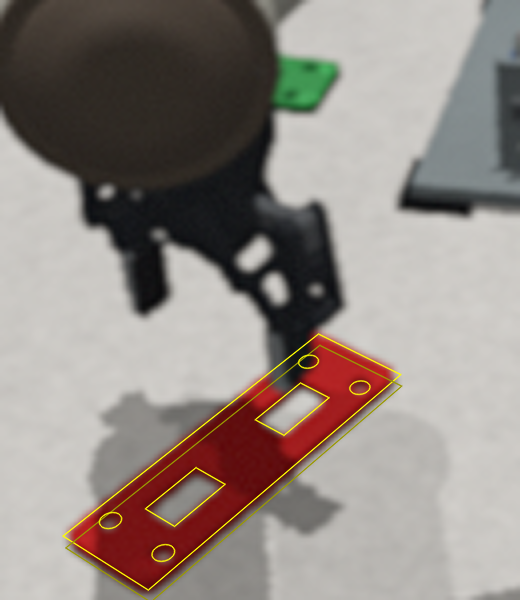

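View pics/t13z.png

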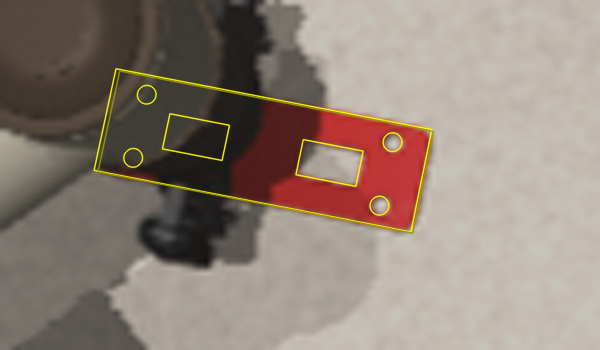

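Emit:
play_rows(
  moves=[
    [[-0.004,0,-0.08],0,-1],
    [[-0.004,0,-0.15],0,-1],
    [[-0.004,0,-0.2],0,-1],
    [[-0.004,0,-0.213],0,-1],
    [[-0.004,0,-0.213],0,-1],
    [[-0.004,0,-0.213],0,0],
    [[-0.004,0,-0.213],0,0.2],
    [[-0.004,0,-0.213],0,0.6],
    [[-0.004,0,-0.213],0,1],
    [[-0.004,0,-0.213],0,1],
  ],
)

```text
clock: 18.9
position: [635.7, 235.9, 171.8]
ee_rot: [-0.631, 0.776, -0.004, 0.006]
contact_force: [-0.5, 0.5, 5.8]
gripper_width: 55.7
```

```bash
python3 -c "
from h import *
s,y=st()
a=snap('side','s14')
overlay('side',a['pixels'],'s14z',(180,220,310,370),[],4);s,y=st()"
```

```text
t 18.9 pos [635.72 235.93 171.79] yaw 168.19 z [ 0.0139  0.001  -0.9999] F [-0.5  0.5  5.8] M [ 0.08  0.32 -0.04] w 55.69 j [ 0.59  0.69 -0.1   0.01 -0.77 -0.81]
t 18.95 pos [635.73 235.93 171.8 ] yaw 168.18 z [ 0.0139  0.001  -0.9999] F [-1.8  0.8  6.6] M [ 0.14  0.32 -0.03] w 55.78 j [ 0.59  0.69 -0.1   0.01 -0.77 -0.81]
```

View pics/s14z.png

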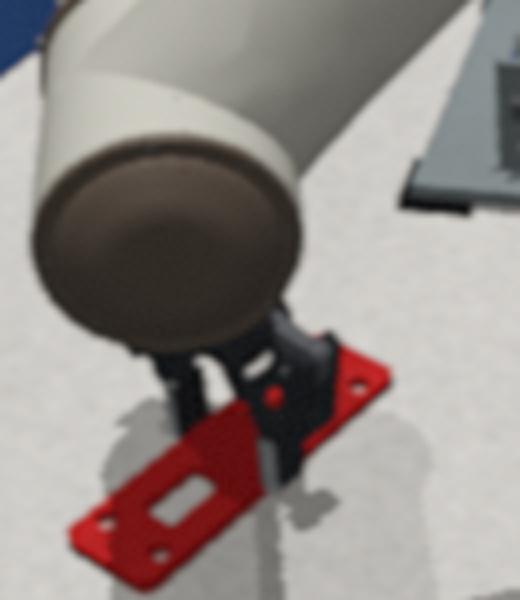

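Emit:
play_rows(
  moves=[
    [[0,0,0.05],0,1],
    [[0,0,0.15],0,1],
    [[0,0,0.3],0,1],
    [[0,-0.1,0.4],0.1,1],
    [[0,-0.3,0.42],0.3,1],
    [[-0.01,-0.5,0.42],0.5,1],
    [[-0.02,-0.7,0.42],0.7,1],
    [[-0.03,-0.85,0.42],0.857,1],
    [[-0.03,-0.9,0.42],0.857,1],
    [[-0.03,-0.9,0.42],0.857,1],
    [[-0.03,-0.9,0.42],0.857,1],
  ],
)

```text
clock: 20.32
position: [626.9, -33.0, 297.8]
ee_rot: [0.788, -0.616, 0.003, -0.007]
contact_force: [0.4, -0.5, -2.5]
gripper_width: 55.6
```

```bash
python3 -c "
from h import *
s,y=st()"
```

```text
t 20.32 pos [626.86 -33.   297.76] yaw -166.06 z [ 0.0121  0.0073 -0.9999] F [ 0.4 -0.5 -2.5] M [-0.03  0.03 -0.02] w 55.56 j [ 0.2   0.48 -0.13 -0.01 -0.95  0.04]
```

Emit:
play_rows(
  moves=[
    [[-0.01,-0.15,0],0,1],
    [[-0.03,-0.28,0],0,1],
    [[-0.035,-0.349,0],0,1],
    [[-0.035,-0.349,-0.04],0,1],
    [[-0.035,-0.349,-0.08],0,1],
    [[-0.035,-0.349,-0.09],0,1],
    [[-0.035,-0.349,-0.09],0,1],
  ],
)

```text
clock: 21.2
position: [616.6, -136.9, 270.2]
ee_rot: [0.788, -0.616, 0.002, -0.006]
contact_force: [-0.9, -0.0, -1.2]
gripper_width: 55.7
```

```bash
cat > v.py <<'E'
from h import *
import sys
k=sys.argv[1]; zg=float(sys.argv[2])
b=snap('top','t'+k);a=snap('side','s'+k);s,y=st(); print('z0',s['position'][2]-zg)
W=(336,222,366,246)
overlay('top',b['pixels'],'a1',W,carrier_curves(CALP[2])[2:12],13); overlay('top',b['pixels'],'a2',W,[],13)
cv2.imwrite(f'pics/t{k}h.png',np.hstack([cv2.imread('pics/a1.png'),cv2.imread('pics/a2.png')]))
overlay('side',a['pixels'],f's{k}z',(285,185,350,245),[],10)
E
python3 v.py 15 171.8
```

```text
t 21.3 pos [ 616.67 -137.22  271.03] yaw -166.02 z [ 0.0127  0.0071 -0.9999] F [ 0.  -0.2 -1.9] M [ 0.04  0.05 -0.04] w 56.1 j [ 0.04  0.51 -0.14 -0.01 -0.9   0.21]
z0 99.23468621643559
```

View pics/t15h.png

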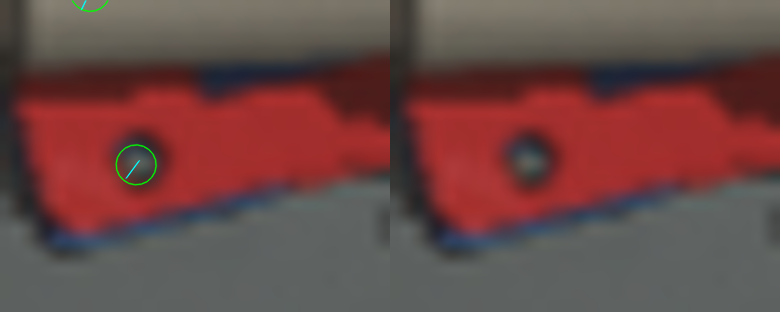

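View pics/s15z.png

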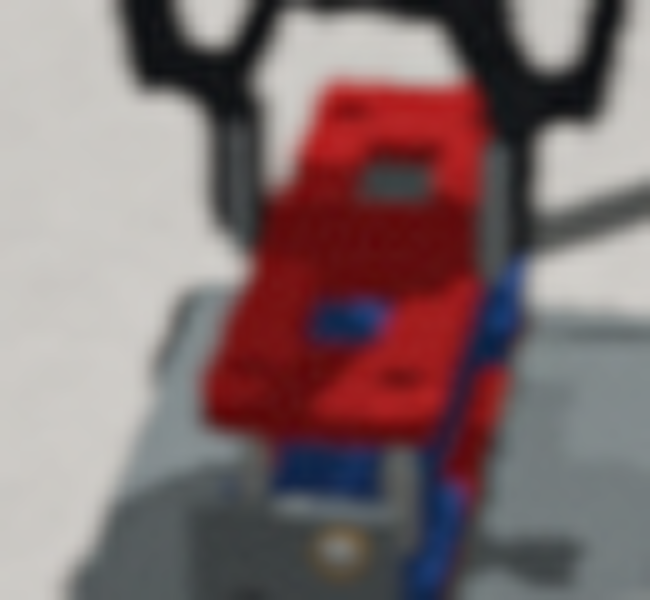

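Emit:
play_rows(
  moves=[
    [[-0.003,-0.002,0],0,1],
    [[-0.003,-0.002,-0.015],0,1],
    [[-0.003,-0.002,-0.03],0,1],
    [[-0.003,-0.002,-0.042],0,1],
    [[-0.003,-0.002,-0.042],0,1],
    [[-0.003,-0.002,-0.042],0,1],
  ],
)

```text
clock: 22.05
position: [615.9, -137.9, 258.5]
ee_rot: [0.788, -0.616, 0.003, -0.007]
contact_force: [0.1, -0.4, -1.2]
gripper_width: 55.6
```

```bash
python3 v.py 16 171.8
```

```text
t 22.15 pos [ 615.88 -137.82  258.62] yaw -166.01 z [ 0.0131  0.0071 -0.9999] F [-1.8 -0.3 -2.3] M [-0.06  0.    0.05] w 55.5 j [ 0.03  0.52 -0.16 -0.01 -0.88  0.22]
z0 86.82411128934837
```

View pics/t16h.png

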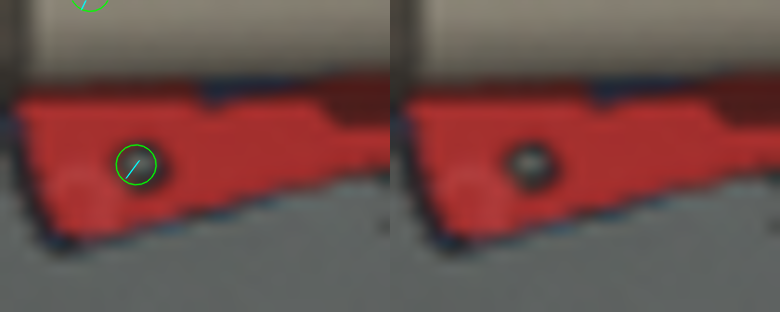

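Emit:
play_rows(
  moves=[
    [[0,0,-0.012],0,1],
    [[0,0,-0.025],0,1],
    [[0,0,-0.038],0,1],
    [[0,0,-0.05],0,1],
    [[0,0,-0.06],0,1],
    [[0,0,-0.06],0,1],
  ],
)

```text
clock: 22.9
position: [616.0, -137.9, 240.4]
ee_rot: [0.788, -0.616, 0.003, -0.007]
contact_force: [1.2, -1.5, -2.0]
gripper_width: 55.6
```

```bash
python3 -c "
from h import *
s,y=st()"
```

```text
t 22.9 pos [ 615.96 -137.94  240.4 ] yaw -166.01 z [ 0.0131  0.0069 -0.9999] F [ 1.2 -1.5 -2. ] M [-0.36 -0.14  0.02] w 55.56 j [ 0.03  0.54 -0.17 -0.01 -0.84  0.22]
```

Remaining 8.6 mm.

Emit:
play_rows(
  moves=[
    [[0.001,0,-0.008],0,1],
    [[0.001,0,-0.016],0,1],
    [[0.001,0,-0.022],0,1],
    [[0.001,0,-0.027],0,1],
    [[0.001,0,-0.03],0,1],
    [[0.001,0,-0.031],0,1],
    [[0.001,0,-0.031],0,1],
  ],
)

```text
clock: 23.78
position: [616.2, -137.9, 231.8]
ee_rot: [0.788, -0.616, 0.003, -0.007]
contact_force: [-1.8, 1.9, 4.0]
gripper_width: 55.7
```

```bash
python3 v.py 17 171.8
```

```text
t 23.88 pos [ 616.18 -137.9   231.78] yaw -166.0 z [ 0.0132  0.0068 -0.9999] F [-2.8  1.4  6. ] M [ 0.26  0.95 -0.03] w 55.4 j [ 0.03  0.56 -0.18 -0.01 -0.82  0.22]
z0 59.97922274452549
```

View pics/s17z.png

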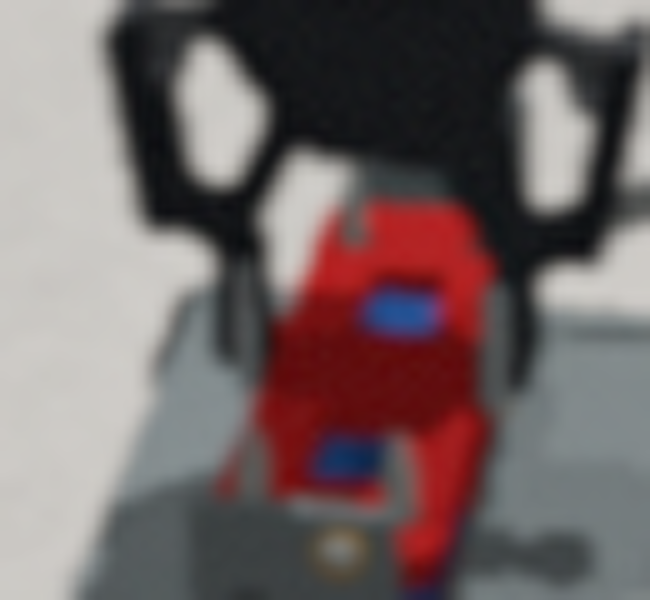

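Emit:
play_rows(
  moves=[
    [[0,0,0],0,-0.5],
    [[0,0,0],0,-0.7],
    [[0,0,0],0,-1],
    [[0,0,0.01],0,-1],
    [[0,0,0.06],0,-1],
    [[0,0,0.2],0,-1],
    [[0,0,0.35],0,-1],
    [[0,0,0.4],0,-1],
    [[0,0,0.4],0,-1],
    [[0,0,0.4],0,-1],
  ],
)

```text
clock: 25.12
position: [615.7, -137.9, 350.2]
ee_rot: [0.788, -0.616, 0.002, -0.006]
contact_force: [-0.7, -0.2, 0.4]
gripper_width: 85.5
```

Emit:
play_rows(
  moves=[
    [[-0.1,-0.02,0],0,-1],
    [[-0.25,-0.06,0],0,-1],
    [[-0.4,-0.1,0],0,-1],
    [[-0.45,-0.11,0],0,-1],
    [[-0.45,-0.11,0],0,-1],
    [[-0.45,-0.11,0],0,-1],
  ],
)

```text
clock: 25.88
position: [481.9, -170.7, 349.9]
ee_rot: [0.788, -0.616, 0.002, -0.006]
contact_force: [0.8, 0.6, 1.0]
gripper_width: 85.2
```

```bash
cat > v2.py <<'E'
from h import *
import sys
k=sys.argv[1]; hs=float(sys.argv[2])
b=snap('top','t'+k);a=snap('side','s'+k);s,y=st()
q=[619.2,-138.6,np.radians(13.87)]
cur=carrier_curves(q,hs)[-3:]
overlay('top',b['pixels'],f't{k}h',(300,180,440,300),cur,5)
overlay('side',a['pixels'],f's{k}z',(270,165,400,275),cur,6)
E
python3 v2.py 18 0.05
```

```text
t 25.98 pos [ 481.84 -170.57  349.81] yaw -165.99 z [ 0.01    0.0073 -0.9999] F [-0.1  0.   0.2] M [ 0.03 -0.01 -0.03] w 85.76 j [-0.02  0.24 -0.35 -0.01 -0.97  0.27]
```

View pics/t18h.png

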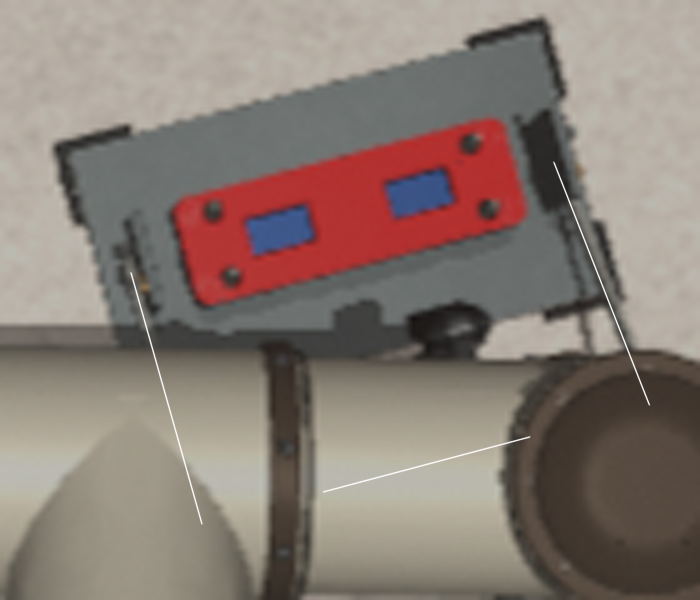

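View pics/s18z.png

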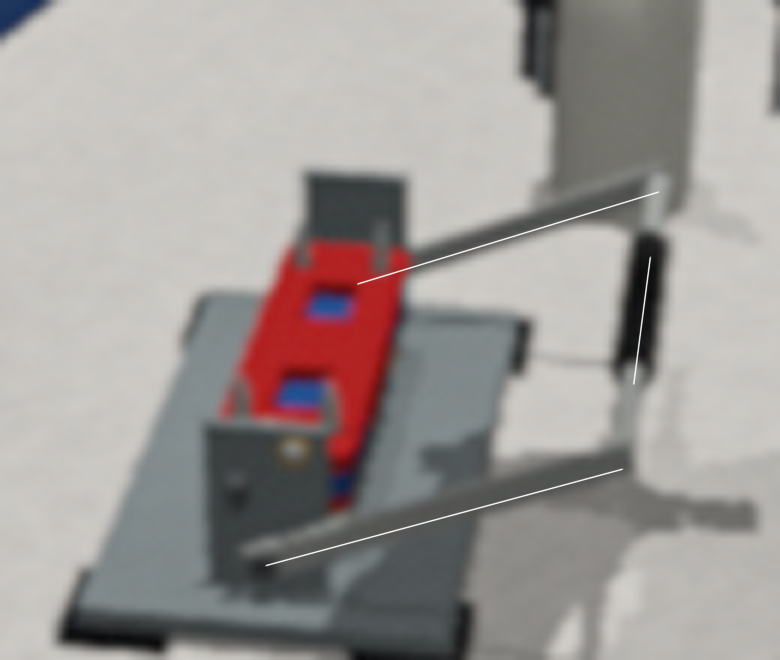

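Emit:
play_rows(
  moves=[
    [[0,0,-0.12],0,-1],
    [[0,0,-0.24],0,-1],
    [[0,0,-0.32],0,-1],
    [[0,-0.002,-0.34],0,-1],
    [[0,-0.002,-0.34],0,-1],
    [[0,-0.002,-0.34],0,0],
    [[0,-0.002,-0.34],0,0.5],
    [[0,-0.002,-0.34],0,1],
    [[0,-0.002,-0.34],0,1],
    [[0,-0.002,-0.34],0,1],
    [[0,-0.002,-0.34],0,1],
  ],
)

```text
clock: 27.35
position: [483.3, -170.8, 248.4]
ee_rot: [0.788, -0.615, 0.004, -0.007]
contact_force: [4.4, 2.6, -1.5]
gripper_width: 18.1
```

```bash
python3 v2.py 19 0.03
```

```text
t 27.45 pos [ 483.28 -170.79  248.35] yaw -165.95 z [ 0.015   0.0072 -0.9999] F [ 4.4  3.1 -0.7] M [ 0.71 -1.09 -0.01] w 18.42 j [-0.02  0.37 -0.47 -0.01 -0.72  0.28]
```

View pics/s19z.png

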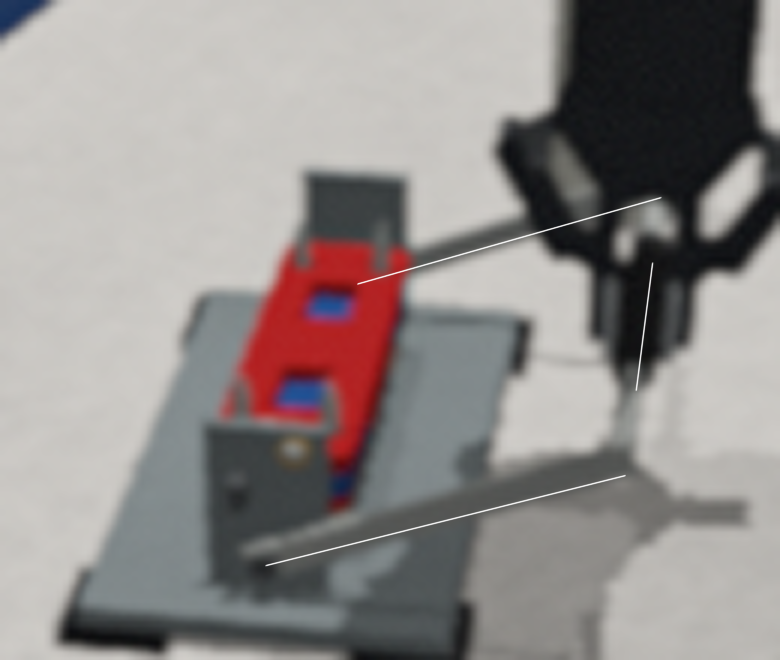

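Emit:
play_rows(
  moves=[
    [[0.005,0.001,0.012],0,1],
    [[0.014,0.003,0.032],0,1],
    [[0.03,0.007,0.063],0,1],
    [[0.048,0.012,0.092],0,1],
    [[0.069,0.017,0.12],0,1],
    [[0.091,0.022,0.147],0,1],
    [[0.091,0.022,0.147],0,1],
    [[0.091,0.022,0.147],0,1],
  ],
)

```text
clock: 28.45
position: [509.9, -164.2, 292.9]
ee_rot: [0.788, -0.615, 0.003, -0.007]
contact_force: [-3.2, -1.1, -1.1]
gripper_width: 18.2
```

```bash
python3 v2.py 20 0.39
```

```text
t 28.55 pos [ 509.87 -164.23  292.79] yaw -165.95 z [ 0.0131  0.0072 -0.9999] F [-4.6 -1.9 -0.2] M [-0.55  1.75  0.  ] w 18.38 j [-0.01  0.34 -0.36 -0.01 -0.85  0.26]
```

View pics/s20z.png

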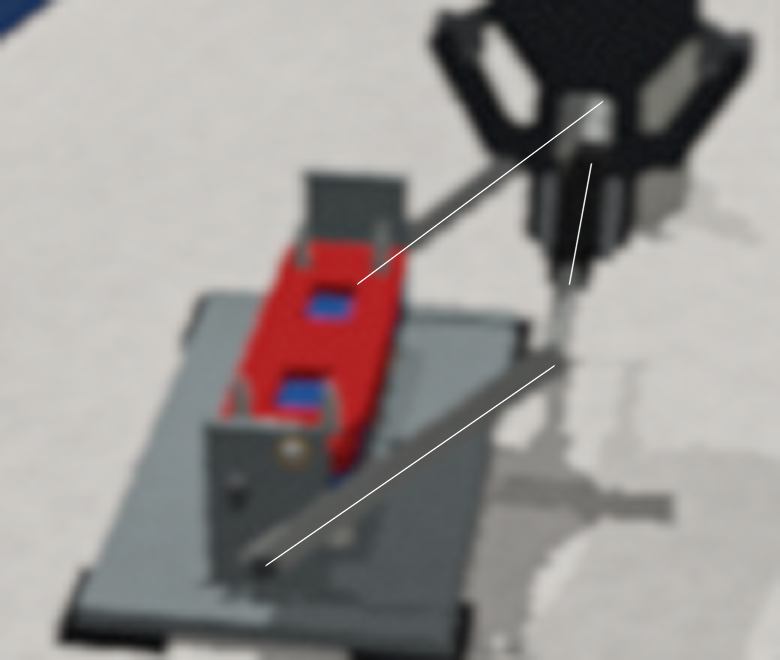

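Emit:
play_rows(
  moves=[
    [[0.01,0.003,0.011],0,1],
    [[0.023,0.006,0.025],0,1],
    [[0.048,0.012,0.049],0,1],
    [[0.074,0.018,0.071],0,1],
    [[0.102,0.025,0.091],0,1],
    [[0.131,0.032,0.109],0,1],
    [[0.162,0.04,0.124],0,1],
    [[0.162,0.04,0.124],0,1],
    [[0.162,0.04,0.124],0,1],
  ],
)

```text
clock: 29.68
position: [557.4, -152.6, 331.8]
ee_rot: [0.788, -0.615, 0.002, -0.005]
contact_force: [-8.9, -1.3, 5.9]
gripper_width: 17.9
```

```bash
python3 -c "
from h import *
s,y=st()"
```

```text
t 29.68 pos [ 557.39 -152.55  331.75] yaw -165.94 z [ 0.0096  0.0063 -0.9999] F [-8.9 -1.3  5.9] M [-0.6   2.97  0.02] w 17.91 j [ 0.01  0.37 -0.21 -0.01 -0.98  0.24]
```

Emit:
play_rows(
  moves=[
    [[0.015,0.004,0.007],0,1],
    [[0.031,0.008,0.014],0,1],
    [[0.063,0.016,0.025],0,1],
    [[0.096,0.024,0.035],0,1],
    [[0.13,0.032,0.041],0,1],
    [[0.163,0.04,0.045],0,1],
    [[0.197,0.049,0.047],0,1],
    [[0.21,0.052,0.047],0,1],
    [[0.22,0.055,0.047],0,1],
    [[0.22,0.055,0.047],0,1],
    [[0.22,0.055,0.047],0,1],
  ],
)

```text
clock: 31.05
position: [619.9, -137.2, 349.3]
ee_rot: [0.788, -0.615, -0.002, -0.001]
contact_force: [-19.8, -2.5, 15.4]
gripper_width: 17.6
```

```bash
python3 v2.py 22 1.222
```

```text
t 31.15 pos [ 619.84 -137.23  349.25] yaw -165.95 z [-0.0021  0.0037 -1.    ] F [-19.2  -2.9  14.2] M [-0.77  5.92 -0.06] w 18.16 j [ 0.04  0.44 -0.04 -0.   -1.09  0.21]
```

View pics/s22z.png

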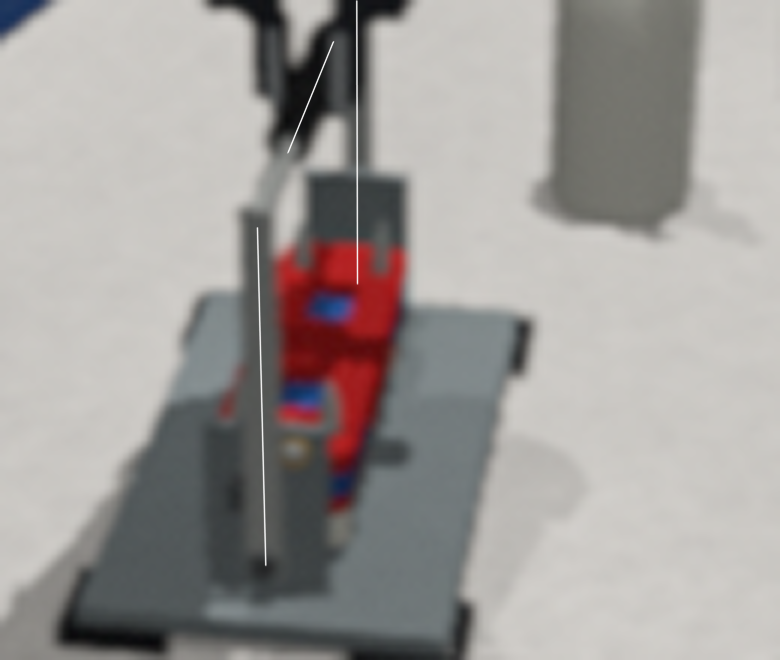

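Emit:
play_rows(
  moves=[
    [[0,0,0],0,-0.2],
    [[0,0,0],0,-0.7],
    [[0,0,0],0,-1],
    [[0,0,0],0,-1],
    [[0,0,0.05],0,-1],
    [[0,0,0.15],0,-1],
    [[0,0,0.25],0,-1],
    [[0,0,0.25],0,-1],
  ],
)

```text
clock: 32.15
position: [620.3, -137.3, 428.5]
ee_rot: [0.788, -0.615, 0.001, -0.003]
contact_force: [0.0, 0.5, 0.7]
gripper_width: 85.4
```

Emit:
play_rows(
  moves=[
    [[-0.1,-0.15,0.05],0,-1],
    [[-0.3,-0.35,0.1],0,-1],
    [[-0.4,-0.55,0.1],0,-1],
    [[-0.4,-0.75,0.1],0,-1],
    [[-0.4,-0.9,0.1],0,-1],
    [[-0.4,-0.9,0.1],0,-1],
  ],
)

```text
clock: 32.9
position: [499.3, -410.9, 456.9]
ee_rot: [0.787, -0.617, 0.0, -0.003]
contact_force: [0.5, -0.4, 0.5]
gripper_width: 85.5
```

```bash
python3 v2.py 23 1.222
```

```text
t 33.0 pos [ 499.99 -408.22  457.45] yaw -166.03 z [ 0.0045  0.004  -1.    ] F [0.3 1.  0. ] M [-0.01 -0.01 -0.01] w 85.41 j [-0.44  0.39  0.15 -0.01 -1.33  0.68]
```

View pics/s23z.png

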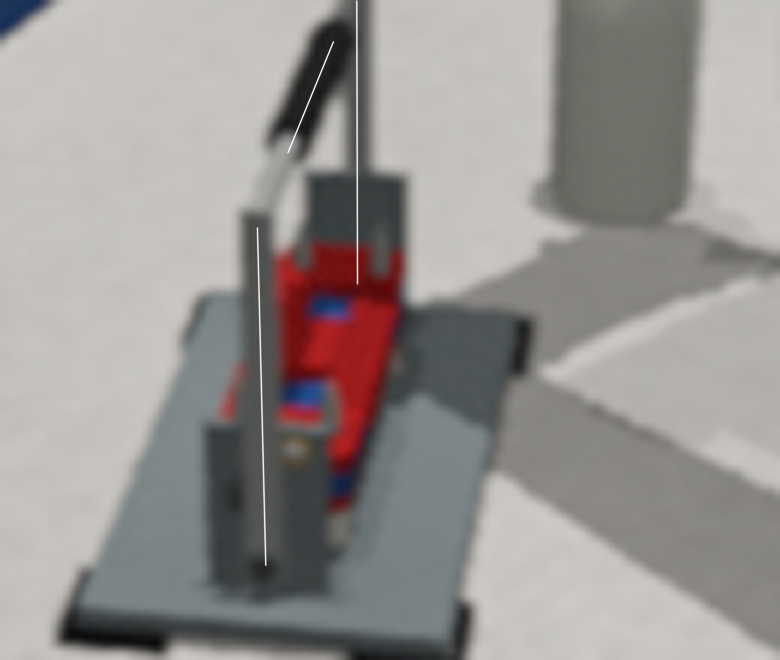

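View pics/t23h.png

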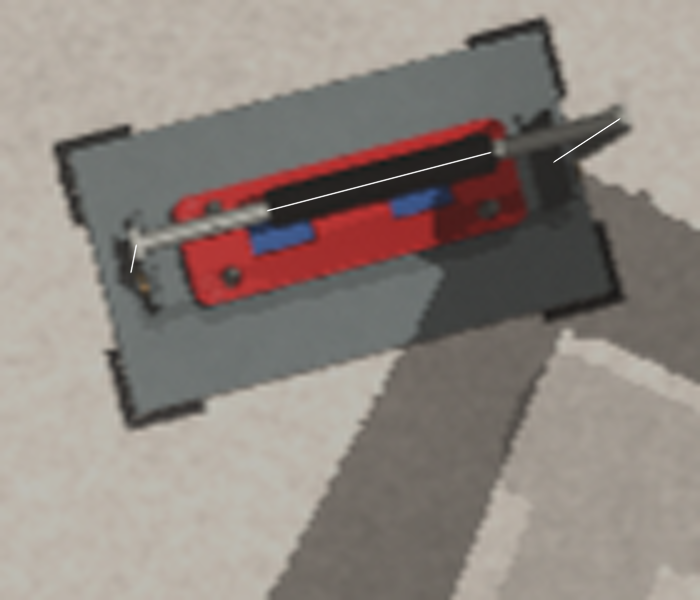

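```bash
python3 -c "
from h import *
print(arm.job_done())"
```

```text
the job is handed in; nothing more can be done
None
```

The job is done and was handed in at about 33 s of the 64 s allowed.

- **Spacer:** I lowered the small blue spacer over the posts onto the loaded red plate. It touched down at a tool height matching 48 mm, with about 3 N of contact, before I opened the gripper.
- **Red plate:** I lowered the loose red plate onto the spacer the same way. It touched down at 60 mm with about 6 N. The top image after release shows all four pins through its holes and blue through its slots. The side image shows the stack lying flat, so the red plates never met.
- **Handle:** I pinched the bar from above and led it along its arc until it pressed against the stop with about 19 N, then let go. In the last top image the bar lies within about 1 px of the position modelled for fully upright. I did not observe the click past the spring balls directly; it is inferred from the force and that position.
- **Everything else:** I never went near the cup, bottle, sander or pot, but I did not measure them again at the end. The robot was clear of everything when I handed in.

Some checks disagreed along the way:

- **Side camera:** It is off by roughly 2 px near the carrier, and both lenses show slight barrel distortion. I aligned the plates mainly by seeing a pin inside a hole in the top view, with light force checks on the way down.
- **First spacer grasps:** The arm rose about 3 mm as the jaws closed, and the second try held only about 3 mm of the spacer's edge. I opened and gripped it again lower before lifting.

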